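# Undo the last cover fastener with the ratchet

### The job

Someone was tightening the last cover fastener of this power unit and left the ratchet on it: flip the ratchet's red direction lever over to the loosen side, then swing the handle back and forth between the two posts to undo the fastener until you feel it come up solid against its stop. Don't force it against the stop or lean on the ratchet or lever, leave the lever on loosen, let go of the ratchet, and leave everything else on the bench where it is.

Things in the scene. Friction and masses are not known exactly. Their poses are not given: they have to be found in the camera images.
- tank: grey hydraulic power unit fixed to the bench: tank 220 (x) x 380 (y) x 90 mm high, origin at the centre of its underside, z up. Aluminium cover on top (190 x 204 mm, its top 100 mm up) with three captive hex-head fasteners; the two near (-75, +-80) mm are already open. A black motor, 84 mm across, 194 mm high, stands at (50, 142) mm
- fastener_seat (a point): point on the third fastener's upright axis, on the cover's top, tank's axes. Counter-clockwise from above undoes it. Captive, steep short thread: it rises, ratchet and all, 1.5 mm per rad and after 3.0 mm (2.0 rad) meets a hard stop. How far it is undone at the start is not shown: 0.55 to 1.6 rad remain, so feel for the stop, in mid-swing, after one to three swings
- breather (a point): top centre of the black ribbed filler-breather cap on the cover, a post 40 mm across, top 58 mm above the cover; swung fully clockwise, the ratchet's shank rests against it
- solenoid (a point): top centre of the solenoid valve on the cover, a black post 40 mm across with a hex nut on top, top 58 mm above the cover; swung fully counter-clockwise, the ratchet's shank rests against it
- ratchet: ratchet with its socket captive on the fastener: it only turns about that axis. Origin on the axis, underside of the head, 38 mm above fastener_seat plus the rise; x along the handle from the head, y to its left, z up. Head radius 21 mm, z 0-24. Shank 16 mm wide, x 20-95, z 4-20 mm. Round grip 24 mm thick, x 95-200, centre z = 12 mm. Swings +-0.6 rad about the tank's -x, then meets a post
- grip (a point): middle of the black grip with orange bands, ratchet frame (140, 0, 12) mm, ratchet's axes. Pushed sideways here: lever on loosen, counter-clockwise turns the fastener (7 to 12 N) and clockwise clicks back freely (1 to 3 N), 18 clicks a turn; lever on tighten, the reverse. Stop and posts are hard. Over 30 N of robot force on ratchet or lever counts as forcing it
- lever_tip (a point): centre of the direction lever's red upright thumb tab on the ratchet. Tab 10 (along the lever) x 8 mm, 14 mm tall, ratchet z 25 to 39 mm; below it the flat head (z 24), beside it the lever's low arm and hub (to z 28.5). The lever pivots at ratchet x = 23 mm and points away from the handle, over the head; tab centre 21 mm from the pivot, near ratchet x = 4 mm and 8.5 mm right or left of the midline
- lever (a joint): angle of the direction lever (rad), positive clockwise from above: -0.42 tab on the handle's right (-y) = tighten, as at the start; +0.42 tab on its left (+y) = loosen. Snaps over by a spring once past 0; takes about 4 N at the tab. Resting on a tooth it stands up to 0.2 short of its end. If it feels locked the pawl is loaded: ease the handle a little counter-clockwise
- spare_socket: loose dark 1/2-inch-drive socket, 28 mm across and 36 mm tall, standing on the tank top beside the cover (bystander); origin at the centre of its underside
- wrench: loose steel combination wrench, 190 mm, lying on the bench (bystander)
- screwdriver: loose orange-handled screwdriver, 200 mm, lying on the bench (bystander)
- spray_can: loose blue spray can, 60 mm across, 190 mm tall, standing on the bench (bystander); origin at the centre of its underside
- bearing: loose steel bearing ring, 52 mm across, 15 mm tall, lying on the bench (bystander)
- anode: loose aluminium disc anode, 68 mm across, 18 mm tall, lying on the bench (bystander)
- grease_jar: loose jar with red lid, 64 mm across, 60 mm tall, standing on the bench (bystander); origin at the centre of its underside

How it is judged:
By the outcome, as a careful person would: the job done as asked, in the order asked, and still so for the second after the job is handed in, with the robot touching nothing.
It also fails if it takes over 64 s, if anything falls off the work surface, if the arm or the gripper's body presses on something with over 40 N, if the wrist force passes 120 N, or if a joint passes its speed limit or range.

### The arm

A 6-joint arm with a two-finger parallel gripper is mounted at the origin on the work surface. World frame = base frame: x ahead of the robot, y to its left, z up, the work surface at z = 0. Lengths are in m, angles in rad, forces in N, time in s.
With the tool pointing down it reaches from about 0.35 to 0.875 m from the base axis. Payload 4.2 kg.
Tool frame: the origin (TCP) lies between the finger pads; the fingertips stand 22 mm ahead of it and the grasp point (between the pads) lies 3 mm ahead of it (bot.tip_extent is the distance from the TCP to the fingertips, in m); x points along the fingers, z is the direction in which the jaws open and shut, and the axes are right-handed (so a half turn about x gives the same grasp; the last joint's range is limited). The gripper opens to 85 mm and grips with 20 to 120 N. Pads are 22 mm wide; open, the fingers measure 114 mm over their backs; the gripper's body (76 mm by 85 mm) begins 54 mm behind the grasp point. The pads swing forward as they close: fully open they stand 13 mm farther back than shut.
Start: joints at [1.481, 0.385, 0.008, 0, -1.194, -0.259], TCP at [0.214, 0.587, 0.253] pointing down, gripper open.
Joint ranges: [-3.14, 3.14], [-1.21, 2.06], [-1.07, 1.41], [-3.16, 2.05], [-2.99, -0.16], [-3.1, 3.1]. Speed limits (rad/s): [2.79, 2.79, 3.14, 3.14, 3.14, 3.14].

### API

Orientations are given as a unit quaternion [w, x, y, z].
In Python, from station import bot gives the robot as it stands.
- The arm moves only by the tool carry_out, never from a script. Its argument "commands" is a list of rows, each a list of 6 numbers: the shift along the world's x, y, z as a fraction of full scale, then the turn, a rotation vector about the world's x, y, z as a fraction of full scale. A call has 1 to 8 rows; each row shifts and turns the commanded pose from where the row before left it; what a row does not reach is not made up. Full scale, the value 1, is 0.04 m for a shift and pi rad for a turn. A row lasts 1/8 s, in which the tool goes at most 62.5 mm and 10.7 degrees, less where a joint would pass 70% of its speed; a pose out of reach is approached as far as the arm can. A call with a number of a shift or a turn outside -1 to 1 is refused whole. A call with a gripper value outside its range is refused whole. "hand" is the opening, from 0 (shut) to 1 (fully open), set as the call begins (left out, the last holds). The fingers move at their own pace and stop on an object; "grip_force" is the grip in N (left out, the last holds). Time passes only in rows, so rows that do not move let the fingers close. It gives the time, the measured TCP pose, the force and the opening at its end, in the units of the state.
- bot.observe(): the state, without advancing time (a new reading comes with each control period).
- bot.snapshot(name): name is "scene" or "top"; returns a dict with "frame" (480x640x3 uint8, red, green, blue), "depth" (480x640 float32, m along the optical axis (not along the pixel's ray), 0 where there is no reading), "K" (3x3 intrinsics, pixels), "rvec" (rotation vector, rad) and "tvec" (3), from world to camera coordinates, as OpenCV has them. Camera axes: x right, y down, z forward; pixel columns grow to the right and rows downward; lengths in m; the calibration is good to about 2 mm. A picture is of the moment at which its call begins.
- bot.close_job(): hands the job in, once; it reports no verdict.
Trained networks look in a picture, given as the dict that the camera call returned (one of the last four; its "shot" number tells which), for a name from the list of things; names that differ only in an ending like _2 or _b are one class to them, and where a whole thing is asked for, a point or a joint stands for the part that bears it (a point fixed in the world has none). Each returns a list of dicts, best first, with "conf" (0 to 1); they miss things now and then, are a little off and sometimes report something else, mostly with a low value. They report only what shows in the picture. A call takes as long as a camera call.
- bot.regions_of(picture, query): "pixels" (480x640 bool, what is visible of it) and "extent" ([left, top, right, bottom] in pixels, round what is visible of it).
The state is a dict: "t": time; "joints": joint angles; "qvel": joint speeds; "joint_efforts": joint torques, N m; "tool_pos": TCP position; "tool_rot": TCP orientation; "force": force on the tool from outside, world axes, zero at the start; "torque": the same for the moment, N m; "opening": opening from 0.0 (shut) to 1.0 (fully open).
Only numpy, scipy, OpenCV 4.12 (cv2) and the standard library are available. Lean on these libraries where they do the work, as an engineer would, in place of code of your own. Each camera call takes 0.05 s, during which the arm holds its last target.

## Working session

There is one attempt and no reset: what is moved stays moved. The work goes in short steps, Python scripts to look and compute and a tool call to move; the robot and the scene stay as the last step left them, time stands still between calls to the robot, and variables do not carry over. Pictures are saved under pics/ and viewed, and the job is handed in when it is done.

Besides the shell and the picture viewer there is one more tool, called after "Call:" in YAML: its name, and indented under it one key for each argument. carry_out: Moves the arm, as the interface text tells. Shift numbers are shares of 0.04 m and turn numbers shares of pi rad, none past 1 either way. Its arguments: {"type":"object","properties":{"commands":{"type":"array","items":{"type":"array","items":{"type":"number","minimum":-1,"maximum":1}}},"hand":{"type":"number"},"grip_force":{"type":"number"}},"required":["commands"]}

```bash
mkdir -p pics; ls
python3 - <<'E'
from station import bot
import cv2,pickle
o=bot.observe();print(o)
for n in("scene","top"):
    s=bot.snapshot(n);pickle.dump(s,open(n+".pkl","wb"))
    cv2.imwrite(f"pics/{n}0.png",s["frame"][:,:,::-1]);print(n,s["K"],s["rvec"],s["tvec"],s["shot"])
    for q in("tank","ratchet","lever_tip","lever","grip","breather","solenoid","spare_socket","spray_can"):
        try:
            for r in bot.regions_of(s,q)[:2]:print(q,round(r["conf"],2),r["extent"],r["pixels"].sum())
        except Exception as e:print(q,e)
E
```

```text
pics
{'t': 0.0, 'joints': array([ 1.48059611e+00,  3.85564543e-01,  6.62459689e-03, -5.09650840e-04,
       -1.19397861e+00, -2.58612608e-01]), 'qvel': array([-0.00248431,  0.00038682, -0.00120154, -0.00068694, -0.00017538,
       -0.00163004]), 'joint_efforts': array([-6.08408627e-04, -3.92285013e+01,  1.88403726e+01,  4.18639228e+00,
       -4.55453672e-03, -8.45890526e-06]), 'tool_pos': array([0.21340119, 0.58687311, 0.25221464]), 'tool_rot': array([-0.40606363, -0.57860243, -0.40513311,  0.57982646]), 'force': array([0.1926732 , 0.54366057, 0.55428518]), 'torque': array([ 0.00295758, -0.04325121, -0.05283917]), 'opening': 1.0002922122518132}
scene [[597.78572744   0.         321.47776167]
 [  0.         597.78572744 240.97017627]
 [  0.           0.           1.        ]] [ 2.09894279  1.13311677 -0.45290736] [-0.28979508 -0.1989773   1.80764396] 1
tank 0.65 [253.2, 211.1, 433.2, 350.0] 15983
ratchet 0.67 [303.6, 215.6, 372.9, 272.2] 940
ratchet 0.21 [297.1, 293.7, 308.4, 315.9] 221
lever_tip 0.61 [355.4, 248.5, 366.1, 255.5] 56
lever 0.55 [350.1, 251.4, 364.7, 257.6] 73
grip 0.9
[... 349 characters left out ...]
.         323.55093538]
 [  0.         515.86722238 238.02021754]
 [  0.           0.           1.        ]] [ 2.17574511 -2.22111185  0.06659749] [0.0138821  0.47732364 1.23877299] 2
tank 0.81 [228.2, 148.8, 407.1, 259.5] 16818
ratchet 0.76 [300.9, 154.1, 324.9, 255.7] 1213
lever_tip 0.39 [307.0, 163.4, 314.8, 179.0] 58
lever 0.57 [307.0, 166.2, 314.9, 179.7] 70
grip 0.94 [299.9, 153.6, 321.2, 262.6] 1132
grip 0.44 [227.4, 150.8, 408.4, 261.2] 17014
breather 0.68 [227.3, 148.0, 406.4, 257.4] 17098
solenoid 0.83 [225.7, 150.9, 406.5, 257.8] 16888
solenoid 0.19 [301.7, 154.3, 323.7, 260.2] 1122
spare_socket 0.48 [375.2, 159.1, 385.5, 170.8] 129
spray_can 0.71 [129.9, 143.7, 181.4, 187.0] 1280
```

Run:
```python
import cv2
a=cv2.imread("pics/top0.png");b=cv2.imread("pics/scene0.png")
cv2.imwrite("pics/topz.png",cv2.resize(a[130:280,215:415],None,fx=4,fy=4,interpolation=cv2.INTER_CUBIC))
cv2.imwrite("pics/scenez.png",cv2.resize(b[190:360,240:440],None,fx=3.5,fy=3.5,interpolation=cv2.INTER_CUBIC))
```

```text
(no output)
```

View pics/top0.png

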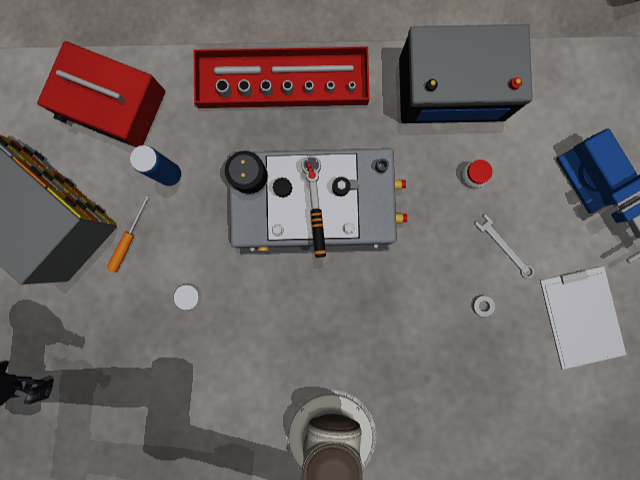

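View pics/topz.png

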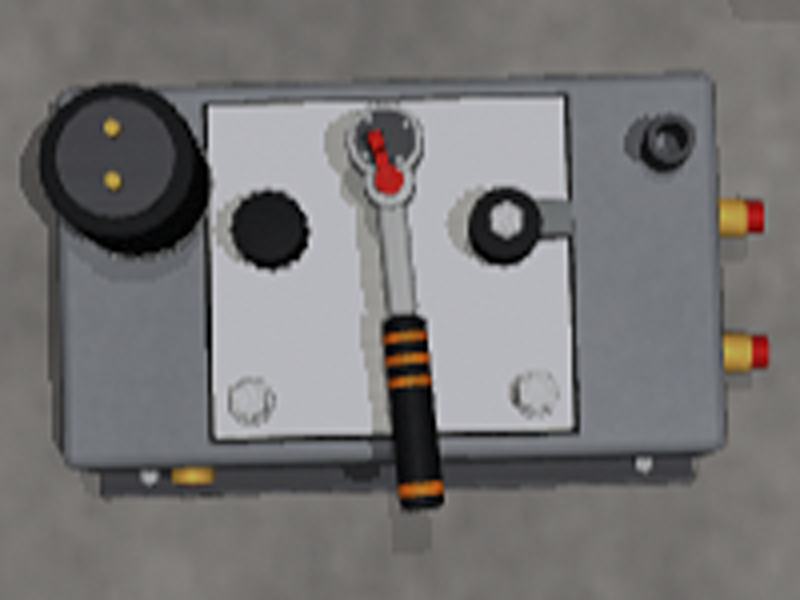

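View pics/scenez.png

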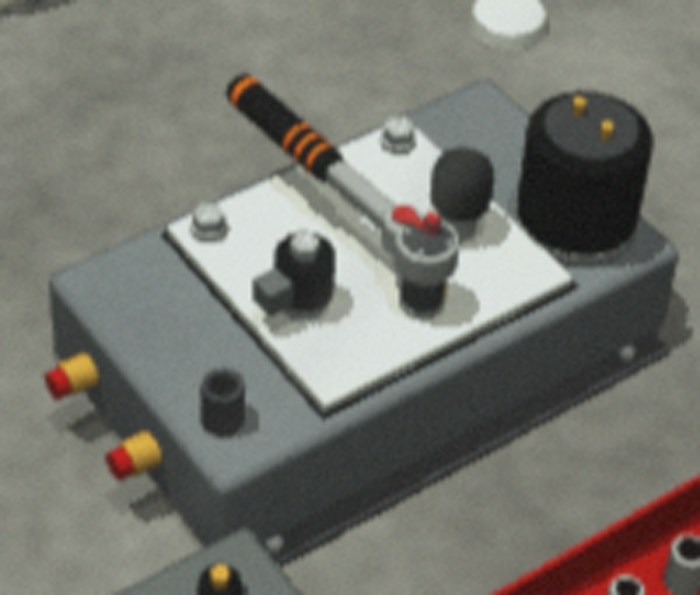

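View pics/scene0.png

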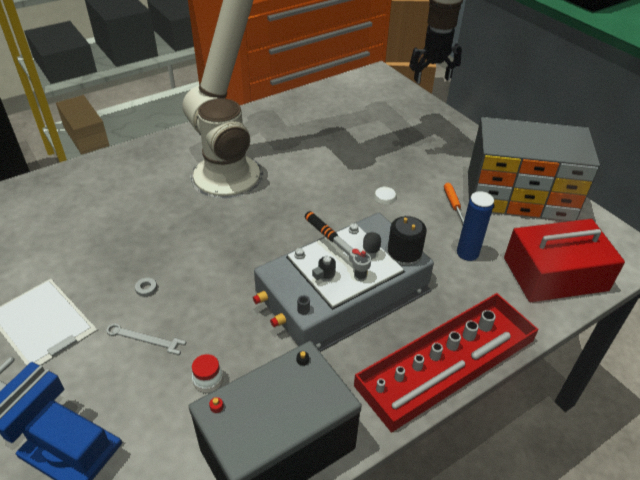

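```bash
cat > h.py <<'E'
import numpy as np,cv2,pickle
def cam(s):
    R=cv2.Rodrigues(np.array(s["rvec"],float))[0];return R,np.array(s["tvec"],float),np.array(s["K"])
def onplane(s,u,v,z):
    R,t,K=cam(s);d=R.T@np.linalg.solve(K,[u,v,1.]);c=-R.T@t;return c+d*(z-c[2])/d[2]
def cloud(s):
    R,t,K=cam(s);D=s["depth"];v,u=np.mgrid[:480,:640];X=np.linalg.inv(K)@np.stack([u,v,np.ones_like(u)]).reshape(3,-1)*D.reshape(-1)
    return (R.T@(X-t[:,None])).T.reshape(480,640,3)
def proj(s,p):
    R,t,K=cam(s);q=K@(R@np.array(p)+t);return q[:2]/q[2]
E
python3 - <<'E'
from h import *
for n in("top","scene"):
    s=pickle.load(open(n+".pkl","rb"));P=cloud(s);f=s["frame"].astype(int)
    x0,y0,x1,y1=(215,130,415,280) if n=="top" else (240,190,440,360)
    m=np.zeros((480,640),bool);m[y0:y1,x0:x1]=1
    red=m&(f[...,0]>120)&(f[...,1]<60)&(f[...,2]<60)
    v,u=np.where(red)
    print(n)
    for a,b in zip(v,u):
        if abs(P[a,b,0]-0.65)<.3 and .15<P[a,b,2]<.2: print(b,a,P[a,b].round(4),f[a,b])
    org=m&(f[...,0]>150)&(f[...,0]-f[...,2]>90)&(f[...,1]>60)&(P[...,2]>.13)&(P[...,2]<.18)
    print("orange",P[org].mean(0),org.sum())
    # cover
    c=m&(f.min(-1)>170)&(abs(P[...,2]-.1)<.008)
    q=P[c];print("cover",q.min(0),q.max(0),q.mean(0)); r=cv2.minAreaRect((q[:,:2]*1000).astype(np.float32));print(r)
if 1:
    s=pickle.load(open("top.pkl","rb"))
    for nm,(a,b),z in(("breather",(270,230),.158),("sol",(506,220),.158),("head",(386,146),.162),("gripend",(421,500),.152),("gripstart",(405,325),.162),("f1",(250,401),.108),("f2",(535,394),.108),("motor",(115,155),.194)):
        print(nm,onplane(s,215+a/4-.375,130+b/4-.375,z).round(4))
E
```

```text
top
309 162 [0.6334 0.0331 0.1654] [128  54  56]
307 163 [0.6312 0.0374 0.166 ] [129  24  23]
308 163 [0.6283 0.035  0.1801] [150  26  23]
309 163 [0.6285 0.0329 0.1788] [176  24  21]
307 164 [0.6263 0.0372 0.1794] [160  20  17]
308 164 [0.6262 0.0351 0.1798] [175  31  27]
309 164 [0.6263 0.033  0.1792] [180  30  27]
310 164 [0.6261 0.0309 0.1798] [143  34  32]
308 165 [0.6243 0.0351 0.1786] [181  37  32]
309 165 [0.6239 0.033  0.1806] [180  33  28]
310 165 [0.6237 0.0309 0.1811] [176  23  20]
308 166 [0.622  0.0352 0.1796] [179  32  29]
309 166 [0.6219 0.033  0.1799] [154  28  25]
310 166 [0.6222 0.031  0.1784] [132  16  13]
308 167 [0.6204 0.0353 0.1769] [134  16  13]
309 168 [0.6201 0.0334 0.1671] [142  24  19]
310 168 [0.6202 0.0312 0.1659] [154  27  23]
311 168 [0.6197 0.0291 0.1683] [149  37  36]
309 169 [0.6178 0.0334 0.1676] [181  33  28]
310 169 [0.6177 0.0312 0.1681] [177  32  27]
311 169 [0.617  0.0291 0.1716] [185  33  28]
309 170 [0.6148 0.0333 0.1721] [184  33  29]
310 170 [0.6161 0.0313 0.1651] [175  31  27]
311 170 [0.6154 0.0291 0.1684] [181  31  28]
309 171 [0.6131 
[... 2119 characters left out ...]
 0.1776] [176  59  56]
362 253 [0.6252 0.0338 0.1785] [131  57  54]
363 253 [0.6245 0.0373 0.1758] [146  53  52]
364 253 [0.6266 0.0385 0.177 ] [136  53  49]
360 254 [0.6175 0.0348 0.1682] [137  58  54]
orange [0.52956315 0.02259167 0.16641575] 69
cover [ 0.47005539 -0.0710389   0.0941441 ] [0.66305262 0.13635499 0.10796294] [0.5806298  0.01895141 0.10226012]
((567.016357421875, 32.870628356933594), (207.0604248046875, 192.77789306640625), 89.62495422363281)
breather [0.5814 0.0922 0.158 ]
sol [ 0.5843 -0.035   0.158 ]
head [0.625  0.0288 0.162 ]
gripend [0.4346 0.0139 0.152 ]
gripstart [0.5282 0.0205 0.162 ]
f1 [0.4929 0.1085 0.108 ]
f2 [ 0.4936 -0.0513  0.108 ]
motor [0.6168 0.1697 0.194 ]
```

Run:
```python
from station import bot
from scipy.spatial.transform import Rotation as R
o=bot.observe();w,x,y,z=o["tool_rot"];print(R.from_quat([x,y,z,w]).as_matrix().round(3),bot.tip_extent,[a for a in dir(bot) if a[0]!='_'])
```

```text
[[-0.     0.94  -0.342]
 [ 0.    -0.342 -0.94 ]
 [-1.    -0.    -0.   ]] 0.022 ['IKError', 'close_job', 'observe', 'regions_of', 'snapshot', 'tip_extent']
```

Call:
carry_out:
  commands:
    - [0.7, -1, 0, 0, 0, 0.02]
    - [0.7, -1, 0, 0, 0, 0.02]
    - [0.7, -1, 0, 0, 0, 0.02]
    - [0.7, -1, 0, 0, 0, 0.02]
    - [0.7, -1, 0, 0, 0, 0.02]
    - [0.7, -1, 0, 0, 0, 0.02]
    - [0.7, -1, 0, 0, 0, 0.015]
    - [0.7, -1, 0, 0, 0, 0]
  hand: 0.35

```text
t: 2.0
tool_pos: [0.4383, 0.266, 0.2537]
tool_rot: [0.519, 0.481, 0.519, -0.48]
force: [0.7, 1.1, -0.1]
opening: 0.349
```

Call:
carry_out:
  commands:
    - [0.8, -0.97, 0, 0, 0, 0]
    - [0.8, -0.97, 0, 0, 0, 0]
    - [0.8, -0.97, 0, 0, 0, 0]
    - [0.8, -0.97, 0, 0, 0, 0]
    - [0.8, -0.97, 0, 0, 0, 0]
    - [0.74, -0.97, 0, 0, 0, 0]
    - [0, 0, -0.5, 0, 0, 0]
    - [0, 0, 0, 0, 0, 0]

```text
t: 3.0
tool_pos: [0.6264, 0.0338, 0.2314]
tool_rot: [0.517, 0.48, 0.519, -0.482]
force: [-0.2, 0.4, 0.2]
opening: 0.353
```

```bash
cat > pic.py <<'E'
import sys
from h import *
from station import bot
tag=sys.argv[1]
o=bot.observe();print(o["t"],o["tool_pos"].round(4),o["tool_rot"].round(3),o["force"].round(2),o["opening"])
ims=[]
for n,(x0,y0,x1,y1) in(("top",(255,130,375,280)),("scene",(280,190,410,310))):
    s=bot.snapshot(n);pickle.dump(s,open(n+tag+".pkl","wb"))
    ims.append(cv2.resize(s["frame"][y0:y1,x0:x1,::-1],(390,int(390*(y1-y0)/(x1-x0))),interpolation=cv2.INTER_CUBIC))
h=max(i.shape[0] for i in ims)
cv2.imwrite(f"pics/{tag}.png",np.hstack([cv2.copyMakeBorder(i,0,h-i.shape[0],0,8,0) for i in ims]))
E
python3 pic.py a
```

```text
3.0 [0.6264 0.0338 0.2314] [ 0.517  0.48   0.519 -0.482] [-0.2   0.4   0.24] 0.35276859831807716
```

View pics/a.png

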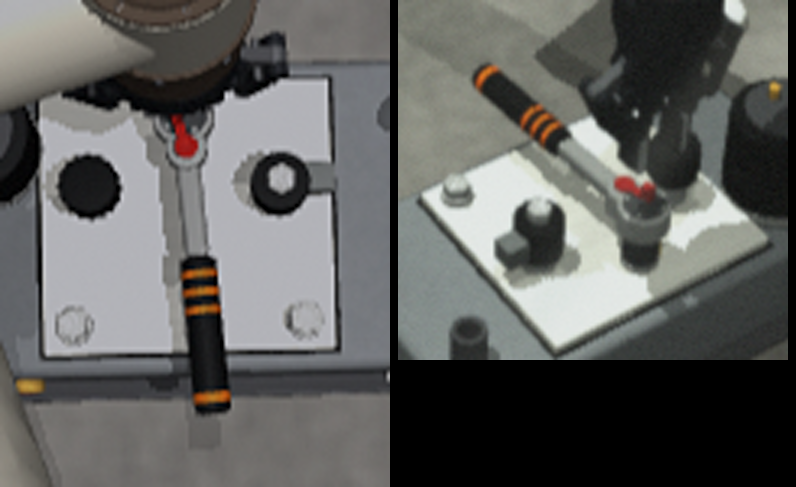

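Call:
carry_out:
  commands:
    - [0, 0, -0.4, 0, 0, 0]
    - [0, 0, -0.4, 0, 0, 0]
    - [0, 0, -0.06, 0, 0, 0]
    - [0, 0, 0, 0, 0, 0]

```text
t: 3.6
tool_pos: [0.6272, 0.0346, 0.1986]
tool_rot: [0.519, 0.48, 0.519, -0.481]
force: [-0.1, -0.4, -0.4]
opening: 0.351
```

```bash
python3 pic.py b
python3 - <<'E'
from h import *
s=pickle.load(open("sceneb.pkl","rb"));P=cloud(s)
b=s["frame"][215:290,330:405,::-1];cv2.imwrite("pics/bz.png",cv2.resize(b,None,fx=8,fy=8,interpolation=cv2.INTER_CUBIC))
m=(abs(P[...,0]-.626)<.03)&(abs(P[...,1]-.033)<.06)&(P[...,2]>.168)&(P[...,2]<.2)
v,u=np.where(m)
for a,c in zip(v,u):
    if P[a,c,2]<.182: print(c,a,P[a,c].round(4),s["frame"][a,c])
E
```

```text
3.6 [0.6272 0.0346 0.1986] [ 0.519  0.48   0.519 -0.481] [-0.06 -0.37 -0.37] 0.3505537303148961
367 247 [0.6159 0.0547 0.1784] [41 41 40]
367 248 [0.6209 0.0506 0.1815] [42 44 40]
368 248 [0.6208 0.0537 0.1797] [39 41 36]
370 249 [0.6274 0.0541 0.182 ] [33 37 34]
352 250 [0.6    0.0251 0.1714] [128  82  76]
363 250 [0.6209 0.0395 0.1811] [131 118 106]
370 250 [0.6273 0.0545 0.1785] [30 30 30]
371 250 [0.63   0.0551 0.1804] [32 32 30]
352 251 [0.6021 0.0236 0.1707] [109  73  68]
363 251 [0.6228 0.0382 0.1803] [110  70  68]
365 251 [0.6241 0.0429 0.1789] [91 75 66]
371 251 [0.6324 0.0532 0.1803] [27 28 28]
372 251 [0.6334 0.0553 0.18  ] [33 32 32]
363 252 [0.6245 0.037  0.1792] [97 49 45]
365 252 [0.627  0.0407 0.1793] [94 61 58]
351 253 [0.6041 0.0196 0.1682] [151 156 149]
363 253 [0.626  0.036  0.1779] [86 43 39]
364 253 [0.6277 0.0375 0.1785] [92 45 42]
365 253 [0.6274 0.0407 0.1765] [86 53 48]
366 253 [0.6224 0.0479 0.1684] [81 79 76]
351 254 [0.6065 0.0178 0.168 ] [151 157 150]
363 254 [0.6278 0.0348 0.1769] [83 45 42]
364 254 [0.6314 0.0345 0.1802] [82 41 38]
365 254 [0.6265 0.04
[... 209 characters left out ...]
459 0.1685] [56 58 54]
353 256 [0.6149 0.0172 0.1691] [138 143 136]
364 256 [0.6285 0.0377 0.1696] [69 42 40]
368 256 [0.6337 0.0449 0.1702] [55 58 56]
358 257 [0.6329 0.0168 0.1817] [62 66 65]
365 257 [0.6312 0.0386 0.1682] [48 49 50]
357 258 [0.6243 0.0214 0.1686] [57 59 56]
361 258 [0.6292 0.0289 0.1686] [58 61 57]
362 259 [0.6337 0.0283 0.1697] [52 54 51]
363 259 [0.6354 0.0296 0.1704] [46 49 49]
363 260 [0.6364 0.0291 0.1684] [49 49 46]
366 260 [0.6418 0.0332 0.1708] [48 50 46]
360 261 [0.6354 0.0215 0.1686] [67 70 67]
365 261 [0.6411 0.0311 0.1682] [52 51 52]
364 262 [0.643  0.0269 0.1689] [56 57 57]
365 262 [0.6435 0.0293 0.1681] [71 72 72]
365 263 [0.647  0.0266 0.1694] [ 98 103  99]
```

View pics/bz.png

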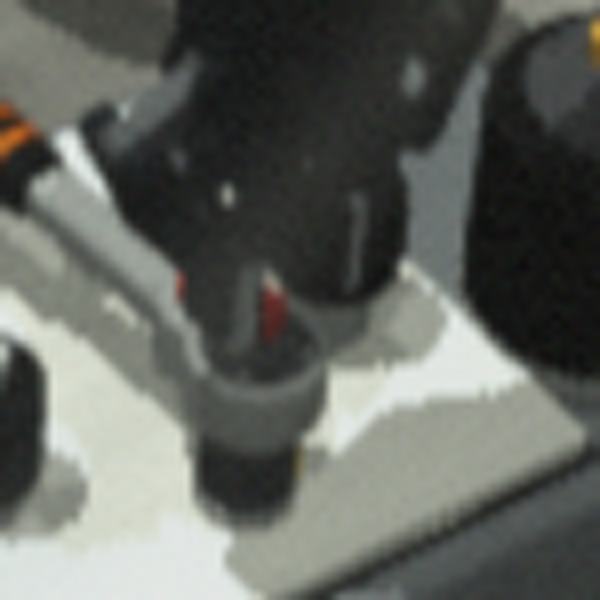

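Call:
carry_out:
  commands:
    - [0, 0, -0.1, 0, 0, 0]
    - [0, 0, -0.1, 0, 0, 0]
    - [0, -0.1, 0, 0, 0, 0]
    - [0, -0.05, 0, 0, 0, 0]
    - [0, 0, 0, 0, 0, 0]

```text
t: 4.32
tool_pos: [0.6273, 0.0283, 0.1911]
tool_rot: [0.518, 0.481, 0.518, -0.481]
force: [0.4, 0.1, 0.3]
opening: 0.348
```

Call:
carry_out:
  commands:
    - [0, -0.04, 0, 0, 0, 0]
    - [0, -0.04, 0, 0, 0, 0]
    - [0, 0, 0, 0, 0, 0]

```text
t: 4.7
tool_pos: [0.6272, 0.0255, 0.191]
tool_rot: [0.518, 0.481, 0.518, -0.481]
force: [0.2, -0.1, 0.0]
opening: 0.351
```

Call:
carry_out:
  commands:
    - [0, -0.03, 0, 0, 0, 0]
    - [0, 0, 0, 0, 0, 0]

```text
t: 4.95
tool_pos: [0.6274, 0.0245, 0.191]
tool_rot: [0.519, 0.481, 0.518, -0.48]
force: [0.2, 1.3, 0.2]
opening: 0.344
```

Call:
carry_out:
  commands:
    - [0, -0.03, 0, 0, 0, 0]
    - [0, 0, 0, 0, 0, 0]

```text
t: 5.2
tool_pos: [0.6273, 0.0231, 0.191]
tool_rot: [0.519, 0.481, 0.518, -0.481]
force: [0.3, 3.5, 0.7]
opening: 0.352
```

Call:
carry_out:
  commands:
    - [0, -0.025, 0, 0, 0, 0]
    - [0, 0, 0, 0, 0, 0]

```text
t: 5.45
tool_pos: [0.6268, 0.0214, 0.1907]
tool_rot: [0.518, 0.48, 0.519, -0.481]
force: [-0.7, -0.0, 0.4]
opening: 0.353
```

Call:
carry_out:
  commands:
    - [0, -0.025, 0, 0, 0, 0]
    - [0, 0, 0, 0, 0, 0]

```text
t: 5.7
tool_pos: [0.627, 0.0206, 0.1909]
tool_rot: [0.518, 0.481, 0.518, -0.481]
force: [0.2, -0.4, 0.3]
opening: 0.352
```

Call:
carry_out:
  commands:
    - [0, 0.05, 0.3, 0, 0, 0]
    - [0, 0, 0.9, 0, 0, 0]
    - [-0.85, 0, 0, 0, 0, 0]
    - [-0.85, 0, 0, 0, 0, 0]
    - [-0.85, 0, 0, 0, 0, 0]
    - [-0.85, 0, 0, 0, 0, 0]
    - [0, 0, 0, 0, 0, 0]
  hand: 0.5

```text
t: 6.58
tool_pos: [0.4896, 0.0229, 0.2404]
tool_rot: [0.519, 0.481, 0.518, -0.48]
force: [0.4, 0.1, 0.5]
opening: 0.5
```

```bash
python3 pic.py c
```

```text
6.575 [0.4896 0.0229 0.2404] [ 0.519  0.481  0.518 -0.48 ] [0.37 0.07 0.54] 0.49996198475817166
```

View pics/c.png

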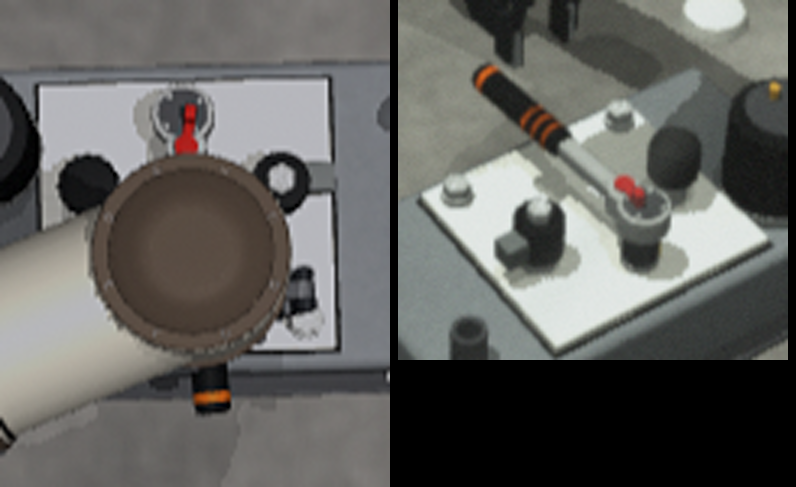

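```bash
cat > lev.py <<'E'
import sys
from h import *
s=pickle.load(open(sys.argv[1]+".pkl","rb"));P=cloud(s);f=s["frame"].astype(int)
red=(f[...,0]>100)&(f[...,1]<60)&(f[...,2]<60)&(P[...,2]>.15)&(P[...,2]<.2)&(abs(P[...,0]-.62)<.03)&(abs(P[...,1]-.03)<.04)
q=P[red];t=q[q[:,2]>.1755];h=q[(q[:,2]<.172)&(q[:,0]<.612)]
print("tab",t.mean(0),len(t),"hub",h.mean(0),len(h))
E
python3 lev.py top;python3 lev.py topa; python3 lev.py topc
```

```text
tab [0.62433558 0.03362108 0.17917935] 14 hub [0.6058504  0.02805191 0.16774724] 35
tab [0.62019455 0.0331276  0.17765469] 1 hub [0.60567811 0.02761746 0.16831806] 35
tab [0.6249905  0.02452623 0.17961686] 12 hub [0.60610259 0.0277564  0.16814266] 30
```

Call:
carry_out:
  commands:
    - [0, -0.12, -0.7, 0, 0, 0]
    - [0, 0, -0.7, 0, 0, 0]
    - [0, 0, -0.5, 0, 0, 0]
    - [0, 0, -0.15, 0, 0, 0]
    - [0, 0, 0, 0, 0, 0]
  hand: 0.42

```text
t: 7.3
tool_pos: [0.492, 0.0182, 0.157]
tool_rot: [0.519, 0.481, 0.518, -0.481]
force: [-0.8, 0.0, 0.5]
opening: 0.421
```

```bash
python3 pic.py d
```

```text
7.3 [0.492  0.0182 0.157 ] [ 0.519  0.481  0.518 -0.481] [-0.85  0.02  0.54] 0.42144539137925163
```

View pics/d.png

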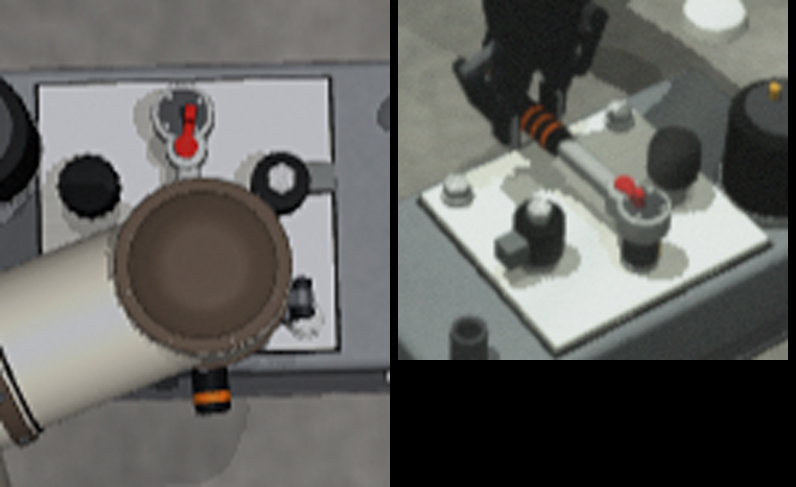

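```bash
cat > plan.py <<'E'
import sys
from h import *
A=np.array([.629,.0284]);r=.138
def p(a,off): return A+r*np.array([-np.cos(a),-np.sin(a)])+off*np.array([np.sin(a),-np.cos(a)])
def rows(aa,off):
    P=[p(a,off) for a in aa]
    for i in range(1,len(aa)):
        d=(P[i]-P[i-1])/.04;print([round(d[0],3),round(d[1],3),0,0,0,round((aa[i]-aa[i-1])/np.pi,4)],aa[i].round(3),P[i].round(4))
if __name__=="__main__":
    a0,a1,n,off=map(float,sys.argv[1:5]);rows(np.linspace(a0,a1,int(n)+1),off)
E
python3 plan.py .075 -.53 24 -.0059; python3 -c "
from plan import *;print(p(.075,-.0059))"
```

```text
[np.float64(-0.002), np.float64(0.087), 0, 0, 0, np.float64(-0.008)] 0.05 [0.4909 0.0274]
[np.float64(0.0), np.float64(0.087), 0, 0, 0, np.float64(-0.008)] 0.025 [0.4909 0.0309]
[np.float64(0.003), np.float64(0.087), 0, 0, 0, np.float64(-0.008)] -0.001 [0.491  0.0344]
[np.float64(0.005), np.float64(0.087), 0, 0, 0, np.float64(-0.008)] -0.026 [0.4912 0.0379]
[np.float64(0.007), np.float64(0.087), 0, 0, 0, np.float64(-0.008)] -0.051 [0.4915 0.0413]
[np.float64(0.009), np.float64(0.087), 0, 0, 0, np.float64(-0.008)] -0.076 [0.4919 0.0448]
[np.float64(0.011), np.float64(0.086), 0, 0, 0, np.float64(-0.008)] -0.101 [0.4923 0.0482]
[np.float64(0.014), np.float64(0.086), 0, 0, 0, np.float64(-0.008)] -0.127 [0.4929 0.0517]
[np.float64(0.016), np.float64(0.086), 0, 0, 0, np.float64(-0.008)] -0.152 [0.4935 0.0551]
[np.float64(0.018), np.float64(0.085), 0, 0, 0, np.float64(-0.008)] -0.177 [0.4942 0.0585]
[np.float64(0.02), np.float64(0.085), 0, 0, 0, np.float64(-0.008)] -0.202 [0.495  0.0619]
[np.float64(0.022), np.float64(0.084), 0, 0, 0, np.float64(-0.008)] -0.227 [0.4959 0.0653]
[np.float64(0
[... 399 characters left out ...]
np.float64(-0.008)] -0.354 [0.5016 0.0817]
[np.float64(0.035), np.float64(0.08), 0, 0, 0, np.float64(-0.008)] -0.379 [0.503  0.0849]
[np.float64(0.037), np.float64(0.079), 0, 0, 0, np.float64(-0.008)] -0.404 [0.5044 0.0881]
[np.float64(0.039), np.float64(0.078), 0, 0, 0, np.float64(-0.008)] -0.429 [0.506  0.0912]
[np.float64(0.041), np.float64(0.077), 0, 0, 0, np.float64(-0.008)] -0.454 [0.5076 0.0943]
[np.float64(0.042), np.float64(0.076), 0, 0, 0, np.float64(-0.008)] -0.48 [0.5093 0.0973]
[np.float64(0.044), np.float64(0.075), 0, 0, 0, np.float64(-0.008)] -0.505 [0.5111 0.1003]
[np.float64(0.046), np.float64(0.074), 0, 0, 0, np.float64(-0.008)] -0.53 [0.5129 0.1033]
[0.49094586 0.02394311]
```

Call:
carry_out:
  commands:
    - [0, 0.07, 0, 0, 0, 0]
    - [0, 0.07, 0, 0, 0, 0]
    - [0, 0.06, 0, 0, 0, -0.004]
    - [0, 0.06, 0, 0, 0, -0.006]
    - [0, 0.06, 0, 0, 0, -0.006]
    - [0.003, 0.06, 0, 0, 0, -0.006]

```text
t: 8.15
tool_pos: [0.4913, 0.0333, 0.1569]
tool_rot: [0.501, 0.499, 0.501, -0.499]
force: [0.5, -1.9, 0.8]
opening: 0.419
```

Contact near the expected place; about 2 N. Continue clockwise.

Call:
carry_out:
  commands:
    - [0.005, 0.087, 0, 0, 0, -0.008]
    - [0.007, 0.087, 0, 0, 0, -0.008]
    - [0.009, 0.087, 0, 0, 0, -0.008]
    - [0.011, 0.086, 0, 0, 0, -0.008]
    - [0.014, 0.086, 0, 0, 0, -0.008]
    - [0.016, 0.086, 0, 0, 0, -0.008]

```text
t: 8.9
tool_pos: [0.4932, 0.0537, 0.1567]
tool_rot: [-0.462, -0.534, -0.462, 0.536]
force: [-1.8, -5.4, 1.6]
opening: 0.419
```

Call:
carry_out:
  commands:
    - [0.018, 0.085, 0, 0, 0, -0.008]
    - [0.02, 0.085, 0, 0, 0, -0.008]
    - [0.022, 0.084, 0, 0, 0, -0.008]
    - [0.024, 0.084, 0, 0, 0, -0.008]
    - [0.026, 0.083, 0, 0, 0, -0.008]
    - [0.028, 0.082, 0, 0, 0, -0.008]

```text
t: 9.65
tool_pos: [0.4994, 0.0745, 0.1569]
tool_rot: [0.42, 0.569, 0.421, -0.568]
force: [-1.6, -0.7, 0.4]
opening: 0.424
```

Call:
carry_out:
  commands:
    - [0.031, 0.082, 0, 0, 0, -0.008]
    - [0.033, 0.081, 0, 0, 0, -0.008]
    - [0.035, 0.08, 0, 0, 0, -0.008]
    - [0.037, 0.079, 0, 0, 0, -0.008]

```text
t: 10.15
tool_pos: [0.5047, 0.0873, 0.1569]
tool_rot: [-0.391, -0.589, -0.391, 0.589]
force: [-1.3, -1.3, -0.1]
opening: 0.419
```

Call:
carry_out:
  commands:
    - [0.039, 0.078, 0, 0, 0, -0.008]
    - [0.041, 0.077, 0, 0, 0, -0.008]
    - [0.042, 0.076, 0, 0, 0, -0.008]
    - [0.03, 0.05, 0, 0, 0, -0.006]
    - [0.022, 0.038, 0, 0, 0, -0.004]
    - [0, 0, 0, 0, 0, 0]

```text
t: 10.9
tool_pos: [0.5118, 0.1001, 0.1569]
tool_rot: [0.36, 0.609, 0.36, -0.609]
force: [-2.6, -2.4, -0.2]
opening: 0.417
```

```bash
python3 pic.py e; python3 lev.py tope
```

```text
10.9 [0.5118 0.1001 0.1569] [ 0.36   0.609  0.36  -0.609] [-2.57 -2.43 -0.18] 0.4168861315181297
tab [0.62191754 0.02613638 0.17984293] 15 hub [0.60729911 0.03998362 0.1682697 ] 33
```

View pics/e.png

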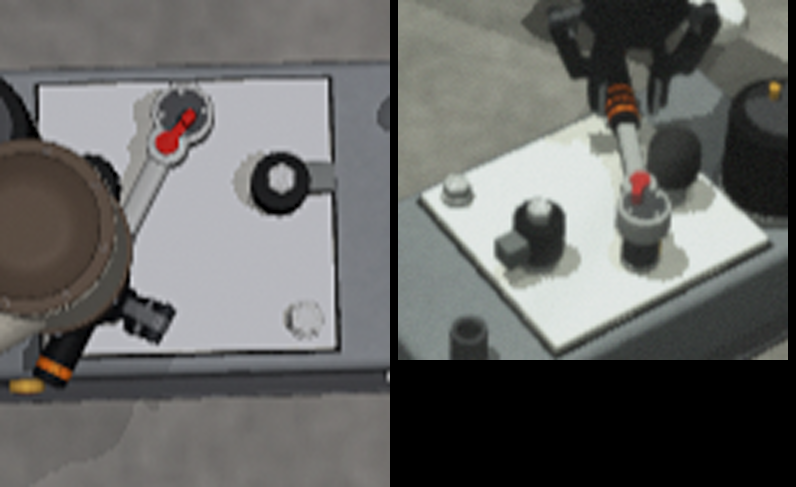

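```bash
python3 plan.py -.51 .565 43 .0059 | sed 's/np.float64//g'
```

```text
[(-0.038), (-0.078), 0, 0, 0, (0.008)] -0.485 [0.5042 0.0875]
[(-0.036), (-0.078), 0, 0, 0, (0.008)] -0.46 [0.5027 0.0844]
[(-0.034), (-0.079), 0, 0, 0, (0.008)] -0.435 [0.5014 0.0812]
[(-0.032), (-0.08), 0, 0, 0, (0.008)] -0.41 [0.5001 0.078 ]
[(-0.03), (-0.081), 0, 0, 0, (0.008)] -0.385 [0.4989 0.0748]
[(-0.028), (-0.082), 0, 0, 0, (0.008)] -0.36 [0.4978 0.0715]
[(-0.026), (-0.082), 0, 0, 0, (0.008)] -0.335 [0.4967 0.0682]
[(-0.024), (-0.083), 0, 0, 0, (0.008)] -0.31 [0.4958 0.0649]
[(-0.022), (-0.084), 0, 0, 0, (0.008)] -0.285 [0.4949 0.0615]
[(-0.02), (-0.084), 0, 0, 0, (0.008)] -0.26 [0.4941 0.0582]
[(-0.018), (-0.085), 0, 0, 0, (0.008)] -0.235 [0.4934 0.0548]
[(-0.015), (-0.085), 0, 0, 0, (0.008)] -0.21 [0.4928 0.0514]
[(-0.013), (-0.085), 0, 0, 0, (0.008)] -0.185 [0.4923 0.048 ]
[(-0.011), (-0.086), 0, 0, 0, (0.008)] -0.16 [0.4918 0.0446]
[(-0.009), (-0.086), 0, 0, 0, (0.008)] -0.135 [0.4915 0.0411]
[(-0.007), (-0.086), 0, 0, 0, (0.008)] -0.11 [0.4912 0.0377]
[(-0.005), (-0.086), 0, 0, 0, (0.008)] -0.085 [0.491  0.0342]
[(-0.003), (-0.086), 0, 0, 0, (0.008)] -0.06 [0.4909 0.03
[... 829 characters left out ...]
)] 0.29 [ 0.4984 -0.0167]
[(0.029), (-0.081), 0, 0, 0, (0.008)] 0.315 [ 0.4996 -0.02  ]
[(0.031), (-0.08), 0, 0, 0, (0.008)] 0.34 [ 0.5009 -0.0232]
[(0.033), (-0.08), 0, 0, 0, (0.008)] 0.365 [ 0.5022 -0.0264]
[(0.035), (-0.079), 0, 0, 0, (0.008)] 0.39 [ 0.5036 -0.0295]
[(0.037), (-0.078), 0, 0, 0, (0.008)] 0.415 [ 0.5051 -0.0326]
[(0.039), (-0.077), 0, 0, 0, (0.008)] 0.44 [ 0.5067 -0.0357]
[(0.041), (-0.076), 0, 0, 0, (0.008)] 0.465 [ 0.5083 -0.0388]
[(0.043), (-0.075), 0, 0, 0, (0.008)] 0.49 [ 0.51   -0.0418]
[(0.045), (-0.074), 0, 0, 0, (0.008)] 0.515 [ 0.5118 -0.0447]
[(0.047), (-0.073), 0, 0, 0, (0.008)] 0.54 [ 0.5137 -0.0476]
[(0.048), (-0.071), 0, 0, 0, (0.008)] 0.565 [ 0.5156 -0.0505]
```

Call:
carry_out:
  commands:
    - [-0.04, -0.08, 0, 0, 0, 0]
    - [-0.05, -0.09, 0, 0, 0, 0]
    - [-0.04, -0.08, 0, 0, 0, 0]
    - [0, 0, 0, 0, 0, 0]

```text
t: 11.5
tool_pos: [0.5067, 0.0897, 0.1571]
tool_rot: [0.36, 0.609, 0.36, -0.608]
force: [-0.5, 0.5, -0.1]
opening: 0.419
```

Call:
carry_out:
  commands:
    - [-0.038, -0.078, 0, 0, 0, 0.008]
    - [-0.036, -0.078, 0, 0, 0, 0.008]
    - [-0.034, -0.079, 0, 0, 0, 0.008]

```text
t: 11.88
tool_pos: [0.5026, 0.0806, 0.1571]
tool_rot: [0.383, 0.595, 0.383, -0.594]
force: [2.2, 1.1, -0.5]
opening: 0.421
```

Call:
carry_out:
  commands:
    - [-0.032, -0.08, 0, 0, 0, 0.008]
    - [-0.03, -0.081, 0, 0, 0, 0.008]
    - [-0.028, -0.082, 0, 0, 0, 0.008]

```text
t: 12.25
tool_pos: [0.4987, 0.0706, 0.157]
tool_rot: [0.405, 0.58, 0.405, -0.579]
force: [1.4, 1.4, 0.1]
opening: 0.419
```

Call:
carry_out:
  commands:
    - [-0.026, -0.082, 0, 0, 0, 0.008]
    - [-0.024, -0.083, 0, 0, 0, 0.008]
    - [-0.022, -0.084, 0, 0, 0, 0.008]

```text
t: 12.62
tool_pos: [0.4959, 0.0608, 0.157]
tool_rot: [0.427, 0.564, 0.427, -0.563]
force: [1.9, 4.0, -0.1]
opening: 0.421
```

Call:
carry_out:
  commands:
    - [-0.02, -0.084, 0, 0, 0, 0.008]
    - [-0.018, -0.085, 0, 0, 0, 0.008]
    - [-0.015, -0.085, 0, 0, 0, 0.008]

```text
t: 13.0
tool_pos: [0.4948, 0.0524, 0.1573]
tool_rot: [0.448, 0.549, 0.448, -0.545]
force: [2.8, 8.3, -2.3]
opening: 0.42
```

Call:
carry_out:
  commands:
    - [-0.013, -0.085, 0, 0, 0, 0.008]
    - [-0.011, -0.086, 0, 0, 0, 0.008]
    - [-0.009, -0.086, 0, 0, 0, 0.008]

```text
t: 13.38
tool_pos: [0.4936, 0.0425, 0.1573]
tool_rot: [0.468, 0.532, 0.468, -0.528]
force: [4.8, 11.1, 0.4]
opening: 0.421
```

Call:
carry_out:
  commands:
    - [-0.007, -0.086, 0, 0, 0, 0.008]
    - [-0.005, -0.086, 0, 0, 0, 0.008]
    - [-0.003, -0.086, 0, 0, 0, 0.008]

```text
t: 13.75
tool_pos: [0.4929, 0.0321, 0.1572]
tool_rot: [0.488, 0.514, 0.488, -0.51]
force: [2.9, 11.3, -0.3]
opening: 0.419
```

Call:
carry_out:
  commands:
    - [0, -0.086, 0, 0, 0, 0.008]
    - [0.002, -0.086, 0, 0, 0, 0.008]
    - [0.004, -0.086, 0, 0, 0, 0.008]
    - [0.006, -0.086, 0, 0, 0, 0.008]

```text
t: 14.25
tool_pos: [0.4934, 0.0184, 0.1572]
tool_rot: [0.513, 0.489, 0.513, -0.485]
force: [1.3, 10.6, 0.2]
opening: 0.42
```

Call:
carry_out:
  commands:
    - [0.008, -0.086, 0, 0, 0, 0.008]
    - [0.01, -0.086, 0, 0, 0, 0.008]
    - [0.012, -0.085, 0, 0, 0, 0.008]

```text
t: 14.62
tool_pos: [0.4947, 0.0081, 0.1572]
tool_rot: [0.531, 0.469, 0.531, -0.465]
force: [0.3, 10.0, 0.6]
opening: 0.418
```

Call:
carry_out:
  commands:
    - [0.015, -0.085, 0, 0, 0, 0.008]
    - [0.017, -0.085, 0, 0, 0, 0.008]
    - [0.019, -0.084, 0, 0, 0, 0.008]

```text
t: 15.0
tool_pos: [0.4963, -0.0021, 0.1571]
tool_rot: [0.548, 0.449, 0.548, -0.445]
force: [-0.4, 10.7, 1.2]
opening: 0.415
```

Call:
carry_out:
  commands:
    - [0.021, -0.084, 0, 0, 0, 0.008]
    - [0.023, -0.083, 0, 0, 0, 0.008]

```text
t: 15.25
tool_pos: [0.4977, -0.0088, 0.157]
tool_rot: [0.559, 0.435, 0.559, -0.432]
force: [-1.2, 10.6, 1.9]
opening: 0.422
```

Call:
carry_out:
  commands:
    - [0.014, -0.048, 0, 0, 0, 0.005]

```text
t: 15.38
tool_pos: [0.498, -0.0109, 0.1569]
tool_rot: [0.562, 0.43, 0.563, -0.427]
force: [3.2, 12.0, 0.3]
opening: 0.422
```

Call:
carry_out:
  commands:
    - [0.014, -0.048, 0, 0, 0, 0.005]

```text
t: 15.5
tool_pos: [0.4986, -0.0127, 0.1569]
tool_rot: [0.565, 0.426, 0.566, -0.423]
force: [4.1, 11.3, 1.3]
opening: 0.422
```

Call:
carry_out:
  commands:
    - [0.012, -0.034, 0, 0, 0, 0.0035]
    - [0.005, -0.014, 0, 0, 0, 0.0015]

```text
t: 15.75
tool_pos: [0.4988, -0.0148, 0.1568]
tool_rot: [0.568, 0.421, 0.569, -0.419]
force: [-2.8, 9.5, 1.9]
opening: 0.42
```

Call:
carry_out:
  commands:
    - [0.018, -0.048, 0, 0, 0, 0.005]

```text
t: 15.88
tool_pos: [0.4995, -0.0166, 0.1569]
tool_rot: [0.572, 0.416, 0.573, -0.414]
force: [3.2, 10.8, 0.9]
opening: 0.42
```

Call:
carry_out:
  commands:
    - [0.018, -0.048, 0, 0, 0, 0.005]

```text
t: 16.0
tool_pos: [0.5002, -0.0186, 0.1568]
tool_rot: [0.575, 0.412, 0.576, -0.41]
force: [2.9, 11.9, 0.9]
opening: 0.422
```

Call:
carry_out:
  commands:
    - [0.019, -0.048, 0, 0, 0, 0.005]

```text
t: 16.12
tool_pos: [0.5009, -0.0205, 0.1568]
tool_rot: [0.578, 0.407, 0.579, -0.405]
force: [2.8, 11.5, 0.8]
opening: 0.422
```

Call:
carry_out:
  commands:
    - [0.019, -0.048, 0, 0, 0, 0.005]

```text
t: 16.25
tool_pos: [0.5016, -0.0225, 0.1568]
tool_rot: [0.581, 0.403, 0.583, -0.401]
force: [1.9, 11.5, 0.0]
opening: 0.417
```

Call:
carry_out:
  commands:
    - [0.02, -0.048, 0, 0, 0, 0.005]

```text
t: 16.38
tool_pos: [0.5023, -0.0244, 0.1568]
tool_rot: [0.584, 0.398, 0.586, -0.396]
force: [1.4, 11.7, 1.1]
opening: 0.419
```

Call:
carry_out:
  commands:
    - [0.021, -0.048, 0, 0, 0, 0.005]

```text
t: 16.5
tool_pos: [0.5029, -0.0264, 0.1567]
tool_rot: [0.587, 0.393, 0.589, -0.392]
force: [2.1, 12.2, 0.0]
opening: 0.422
```

Call:
carry_out:
  commands:
    - [0.021, -0.048, 0, 0, 0, 0.005]

```text
t: 16.62
tool_pos: [0.5037, -0.0283, 0.1567]
tool_rot: [0.59, 0.389, 0.592, -0.387]
force: [-2.0, 10.6, 2.0]
opening: 0.423
```

Call:
carry_out:
  commands:
    - [0.022, -0.048, 0, 0, 0, 0.005]

```text
t: 16.75
tool_pos: [0.5045, -0.0303, 0.1567]
tool_rot: [0.593, 0.384, 0.595, -0.383]
force: [2.1, 12.1, 1.2]
opening: 0.418
```

Call:
carry_out:
  commands:
    - [0.023, -0.047, 0, 0, 0, 0.005]

```text
t: 16.88
tool_pos: [0.5054, -0.0321, 0.1567]
tool_rot: [0.596, 0.379, 0.598, -0.378]
force: [-3.3, 9.2, 2.4]
opening: 0.42
```

Call:
carry_out:
  commands:
    - [0.023, -0.047, 0, 0, 0, 0.005]

```text
t: 17.0
tool_pos: [0.506, -0.0341, 0.1566]
tool_rot: [0.599, 0.374, 0.601, -0.374]
force: [-3.6, 9.7, 3.0]
opening: 0.418
```

Call:
carry_out:
  commands:
    - [0.024, -0.046, 0, 0, 0, 0.005]

```text
t: 17.12
tool_pos: [0.5069, -0.0359, 0.1566]
tool_rot: [0.602, 0.37, 0.604, -0.369]
force: [2.1, 11.5, 1.8]
opening: 0.421
```

Call:
carry_out:
  commands:
    - [0.025, -0.046, 0, 0, 0, 0.005]

```text
t: 17.25
tool_pos: [0.5079, -0.0378, 0.1565]
tool_rot: [0.605, 0.365, 0.607, -0.364]
force: [1.0, 10.2, -0.3]
opening: 0.421
```

Call:
carry_out:
  commands:
    - [0.026, -0.046, 0, 0, 0, 0.005]

```text
t: 17.38
tool_pos: [0.5087, -0.0396, 0.1565]
tool_rot: [0.607, 0.36, 0.61, -0.359]
force: [-4.0, 8.3, 3.2]
opening: 0.419
```

Call:
carry_out:
  commands:
    - [0.026, -0.045, 0, 0, 0, 0.005]

```text
t: 17.5
tool_pos: [0.5097, -0.0415, 0.1565]
tool_rot: [0.61, 0.355, 0.613, -0.355]
force: [-4.3, 8.9, 3.1]
opening: 0.42
```

Call:
carry_out:
  commands:
    - [0.027, -0.045, 0, 0, 0, 0.005]

```text
t: 17.62
tool_pos: [0.5107, -0.0433, 0.1565]
tool_rot: [0.613, 0.35, 0.616, -0.35]
force: [-5.4, 8.9, 3.5]
opening: 0.42
```

Call:
carry_out:
  commands:
    - [0.027, -0.045, 0, 0, 0, 0.005]

```text
t: 17.75
tool_pos: [0.5117, -0.0451, 0.1564]
tool_rot: [0.616, 0.346, 0.618, -0.345]
force: [0.4, 11.2, 1.0]
opening: 0.418
```

Call:
carry_out:
  commands:
    - [0.028, -0.044, 0, 0, 0, 0.005]

```text
t: 17.88
tool_pos: [0.5125, -0.0469, 0.1563]
tool_rot: [0.618, 0.341, 0.621, -0.34]
force: [0.6, 10.8, 0.8]
opening: 0.421
```

```bash
python3 pic.py f; python3 lev.py topf; python3 plan.py .54 -.56 36 -.0059| sed 's/np.float64//g'; python3 -c "
from plan import *
for a in(.5,.52,.54):print(a,p(a,.0059),p(a,-.0059))"
```

```text
17.875 [ 0.5125 -0.0469  0.1563] [ 0.618  0.341  0.621 -0.34 ] [ 0.63 10.82  0.78] 0.42050908719985225
tab [0.62839745 0.02037339 0.17972593] 14 hub [0.60715112 0.01819503 0.16942842] 26
[(-0.049), (0.093), 0, 0, 0, (-0.0097)] 0.509 [ 0.5056 -0.0338]
[(-0.046), (0.095), 0, 0, 0, (-0.0097)] 0.479 [ 0.5038 -0.03  ]
[(-0.043), (0.096), 0, 0, 0, (-0.0097)] 0.448 [ 0.5021 -0.0261]
[(-0.04), (0.098), 0, 0, 0, (-0.0097)] 0.418 [ 0.5005 -0.0222]
[(-0.037), (0.099), 0, 0, 0, (-0.0097)] 0.387 [ 0.499  -0.0182]
[(-0.034), (0.1), 0, 0, 0, (-0.0097)] 0.357 [ 0.4976 -0.0143]
[(-0.031), (0.101), 0, 0, 0, (-0.0097)] 0.326 [ 0.4964 -0.0102]
[(-0.028), (0.102), 0, 0, 0, (-0.0097)] 0.296 [ 0.4953 -0.0062]
[(-0.025), (0.103), 0, 0, 0, (-0.0097)] 0.265 [ 0.4943 -0.002 ]
[(-0.022), (0.103), 0, 0, 0, (-0.0097)] 0.234 [0.4934 0.0021]
[(-0.019), (0.104), 0, 0, 0, (-0.0097)] 0.204 [0.4927 0.0062]
[(-0.015), (0.104), 0, 0, 0, (-0.0097)] 0.173 [0.4921 0.0104]
[(-0.012), (0.105), 0, 0, 0, (-0.0097)] 0.143 [0.4916 0.0146]
[(-0.009), (0.105), 0, 0, 0, (-0.0097)] 0.112 [0.4912 0.0188]
[(-0.006), (0.105), 0, 0, 0, (
[... 792 characters left out ...]
 0, (-0.0097)] -0.316 [0.4996 0.0768]
[(0.039), (0.098), 0, 0, 0, (-0.0097)] -0.346 [0.5012 0.0808]
[(0.041), (0.097), 0, 0, 0, (-0.0097)] -0.377 [0.5028 0.0846]
[(0.044), (0.096), 0, 0, 0, (-0.0097)] -0.407 [0.5046 0.0885]
[(0.047), (0.094), 0, 0, 0, (-0.0097)] -0.438 [0.5065 0.0922]
[(0.05), (0.093), 0, 0, 0, (-0.0097)] -0.468 [0.5085 0.096 ]
[(0.053), (0.091), 0, 0, 0, (-0.0097)] -0.499 [0.5106 0.0996]
[(0.056), (0.09), 0, 0, 0, (-0.0097)] -0.529 [0.5129 0.1032]
[(0.058), (0.088), 0, 0, 0, (-0.0097)] -0.56 [0.5152 0.1067]
0.5 [ 0.51072222 -0.04293846] [ 0.505065   -0.03258299]
0.52 [ 0.51217255 -0.04528959] [ 0.50630936 -0.03504933]
0.54 [ 0.5136696  -0.04761125] [ 0.5076028  -0.03749029]
```

View pics/f.png

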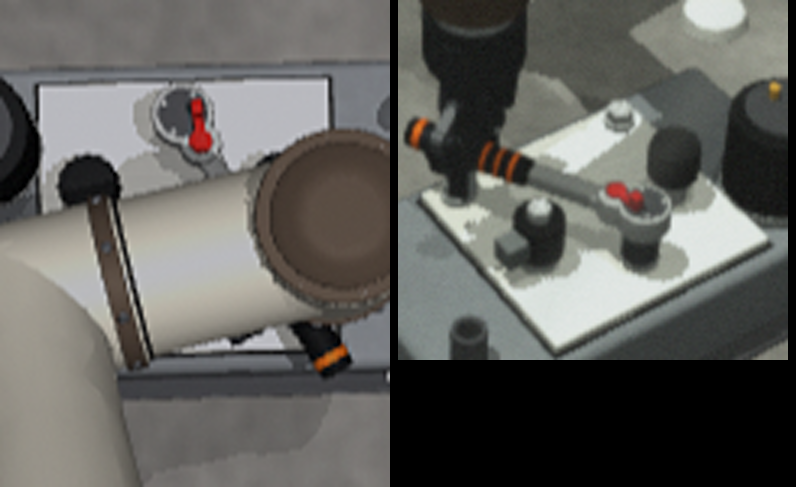

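Call:
carry_out:
  commands:
    - [-0.05, 0.085, 0, 0, 0, 0]
    - [-0.06, 0.11, 0, 0, 0, 0]
    - [-0.04, 0.07, 0, 0, 0, 0]
    - [-0.049, 0.093, 0, 0, 0, -0.0097]
    - [-0.046, 0.095, 0, 0, 0, -0.0097]
    - [-0.043, 0.096, 0, 0, 0, -0.0097]
    - [-0.04, 0.098, 0, 0, 0, -0.0097]
    - [-0.037, 0.099, 0, 0, 0, -0.0097]

```text
t: 18.98
tool_pos: [0.4991, -0.0195, 0.1567]
tool_rot: [0.592, 0.386, 0.592, -0.388]
force: [0.7, -2.7, 1.5]
opening: 0.419
```

Call:
carry_out:
  commands:
    - [-0.034, 0.1, 0, 0, 0, -0.0097]
    - [-0.031, 0.101, 0, 0, 0, -0.0097]
    - [-0.028, 0.102, 0, 0, 0, -0.0097]
    - [-0.025, 0.103, 0, 0, 0, -0.0097]
    - [-0.022, 0.103, 0, 0, 0, -0.0097]
    - [-0.019, 0.104, 0, 0, 0, -0.0097]
    - [-0.015, 0.104, 0, 0, 0, -0.0097]

```text
t: 19.85
tool_pos: [0.4915, 0.0088, 0.1565]
tool_rot: [0.547, 0.447, 0.547, -0.449]
force: [-1.2, -2.8, 0.2]
opening: 0.422
```

Call:
carry_out:
  commands:
    - [-0.012, 0.105, 0, 0, 0, -0.0097]
    - [-0.009, 0.105, 0, 0, 0, -0.0097]
    - [-0.006, 0.105, 0, 0, 0, -0.0097]
    - [-0.002, 0.105, 0, 0, 0, -0.0097]
    - [0.001, 0.106, 0, 0, 0, -0.0097]
    - [0.004, 0.105, 0, 0, 0, -0.0097]

```text
t: 20.6
tool_pos: [0.4903, 0.0341, 0.1563]
tool_rot: [0.503, 0.494, 0.504, -0.498]
force: [-2.3, -2.4, 0.4]
opening: 0.42
```

Call:
carry_out:
  commands:
    - [0.007, 0.105, 0, 0, 0, -0.0097]
    - [0.01, 0.105, 0, 0, 0, -0.0097]
    - [0.014, 0.105, 0, 0, 0, -0.0097]
    - [0.017, 0.104, 0, 0, 0, -0.0097]
    - [0.02, 0.104, 0, 0, 0, -0.0097]
    - [0.023, 0.103, 0, 0, 0, -0.0097]

```text
t: 21.35
tool_pos: [0.4938, 0.0589, 0.1562]
tool_rot: [-0.456, -0.538, -0.457, 0.542]
force: [-1.1, -1.5, -0.1]
opening: 0.42
```

Call:
carry_out:
  commands:
    - [0.026, 0.102, 0, 0, 0, -0.0097]
    - [0.029, 0.101, 0, 0, 0, -0.0097]
    - [0.032, 0.1, 0, 0, 0, -0.0097]
    - [0.035, 0.099, 0, 0, 0, -0.0097]
    - [0.039, 0.098, 0, 0, 0, -0.0097]
    - [0.041, 0.097, 0, 0, 0, -0.0097]

```text
t: 22.1
tool_pos: [0.5035, 0.0845, 0.1568]
tool_rot: [-0.405, -0.579, -0.405, 0.58]
force: [-1.8, -2.3, -0.1]
opening: 0.42
```

Call:
carry_out:
  commands:
    - [0.044, 0.096, 0, 0, 0, -0.0097]
    - [0.047, 0.094, 0, 0, 0, -0.0097]
    - [0.05, 0.093, 0, 0, 0, -0.0097]
    - [0.04, 0.07, 0, 0, 0, -0.0075]
    - [0, 0, 0, 0, 0, 0]

```text
t: 22.72
tool_pos: [0.5116, 0.0991, 0.1571]
tool_rot: [0.372, 0.602, 0.372, -0.601]
force: [-0.7, -0.2, -1.2]
opening: 0.42
```

Call:
carry_out:
  commands:
    - [0.027, 0.045, 0, 0, 0, -0.005]
    - [0.027, 0.045, 0, 0, 0, -0.005]

```text
t: 22.98
tool_pos: [0.5134, 0.1021, 0.157]
tool_rot: [0.362, 0.608, 0.362, -0.607]
force: [0.5, -1.3, -1.7]
opening: 0.417
```

Call:
carry_out:
  commands:
    - [0.027, 0.043, 0, 0, 0, -0.005]
    - [0, 0, 0, 0, 0, 0]

```text
t: 23.22
tool_pos: [0.5145, 0.1039, 0.157]
tool_rot: [0.357, 0.61, 0.357, -0.61]
force: [-0.9, -1.3, -0.2]
opening: 0.422
```

```bash
python3 pic.py g; python3 lev.py topg
```

```text
23.225 [0.5145 0.1039 0.157 ] [ 0.357  0.61   0.357 -0.61 ] [-0.86 -1.27 -0.21] 0.42167692745525454
tab [0.62325609 0.02713345 0.17938289] 14 hub [0.60770925 0.04150766 0.16930958] 26
```

View pics/g.png

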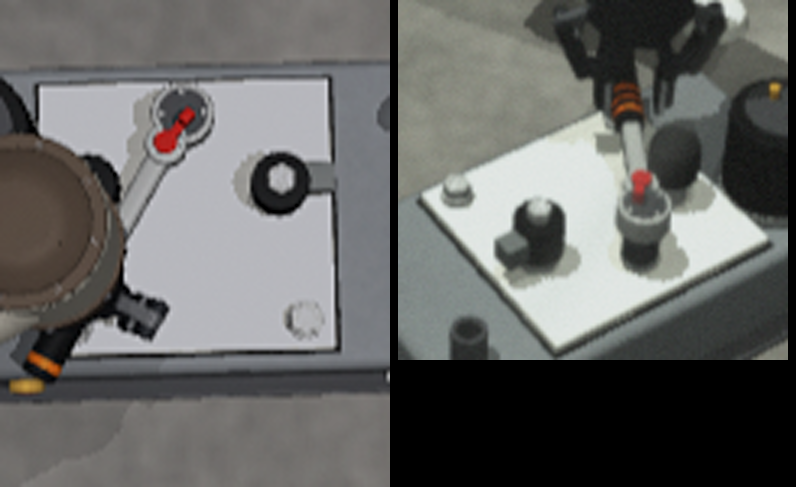

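Call:
carry_out:
  commands:
    - [0.027, 0.042, 0, 0, 0, -0.005]
    - [0.018, 0.028, 0, 0, 0, -0.003]
    - [0, 0, 0, 0, 0, 0]

```text
t: 23.7
tool_pos: [0.5161, 0.1067, 0.157]
tool_rot: [0.35, 0.615, 0.35, -0.614]
force: [-0.3, -1.4, 0.0]
opening: 0.422
```

```bash
python3 pic.py g2; python3 lev.py topg2;python3 plan.py -.57 -.4 7 .0059 | sed 's/np.float64//g'
```

```text
23.7 [0.5161 0.1067 0.157 ] [ 0.35   0.615  0.35  -0.614] [-0.26 -1.38  0.01] 0.4223419772757023
tab [0.6233938  0.02714299 0.17867762] 14 hub [0.6072829  0.04178757 0.16925083] 28
[(-0.041), (-0.073), 0, 0, 0, (0.0077)] -0.546 [0.508 0.095]
[(-0.04), (-0.074), 0, 0, 0, (0.0077)] -0.521 [0.5064 0.092 ]
[(-0.038), (-0.075), 0, 0, 0, (0.0077)] -0.497 [0.5049 0.089 ]
[(-0.036), (-0.076), 0, 0, 0, (0.0077)] -0.473 [0.5035 0.086 ]
[(-0.034), (-0.077), 0, 0, 0, (0.0077)] -0.449 [0.5021 0.0829]
[(-0.032), (-0.077), 0, 0, 0, (0.0077)] -0.424 [0.5008 0.0798]
[(-0.03), (-0.078), 0, 0, 0, (0.0077)] -0.4 [0.4996 0.0767]
```

Call:
carry_out:
  commands:
    - [-0.045, -0.08, 0, 0, 0, 0]
    - [-0.05, -0.09, 0, 0, 0, 0]
    - [-0.045, -0.07, 0, 0, 0, 0]

```text
t: 24.18
tool_pos: [0.5103, 0.0968, 0.1571]
tool_rot: [0.35, 0.615, 0.35, -0.614]
force: [-0.4, 0.0, -0.6]
opening: 0.415
```

Call:
carry_out:
  commands:
    - [-0.035, -0.06, 0, 0, 0, 0.0065]

```text
t: 24.3
tool_pos: [0.5093, 0.0947, 0.1572]
tool_rot: [0.356, 0.611, 0.356, -0.61]
force: [-0.2, 1.5, -0.1]
opening: 0.421
```

Call:
carry_out:
  commands:
    - [-0.041, -0.073, 0, 0, 0, 0.0077]

```text
t: 24.42
tool_pos: [0.5078, 0.0919, 0.1572]
tool_rot: [0.364, 0.607, 0.364, -0.606]
force: [2.4, 1.1, -0.3]
opening: 0.417
```

Call:
carry_out:
  commands:
    - [-0.03, -0.054, 0, 0, 0, 0.0055]

```text
t: 24.55
tool_pos: [0.5064, 0.0895, 0.1571]
tool_rot: [0.369, 0.604, 0.369, -0.603]
force: [2.0, 1.6, -0.4]
opening: 0.417
```

Call:
carry_out:
  commands:
    - [-0.026, -0.052, 0, 0, 0, 0.0055]

```text
t: 24.68
tool_pos: [0.5053, 0.0874, 0.1571]
tool_rot: [0.374, 0.6, 0.374, -0.6]
force: [1.8, 0.3, -0.9]
opening: 0.42
```

Call:
carry_out:
  commands:
    - [-0.034, -0.077, 0, 0, 0, 0.0077]
    - [-0.033, -0.077, 0, 0, 0, 0.0077]

```text
t: 24.92
tool_pos: [0.5025, 0.081, 0.157]
tool_rot: [0.389, 0.591, 0.389, -0.591]
force: [1.9, 1.7, 0.4]
opening: 0.42
```

Call:
carry_out:
  commands:
    - [-0.03, -0.078, 0, 0, 0, 0.0077]
    - [-0.028, -0.079, 0, 0, 0, 0.0077]

```text
t: 25.18
tool_pos: [0.4998, 0.0747, 0.1569]
tool_rot: [-0.403, -0.581, -0.403, 0.581]
force: [0.7, 1.2, -0.6]
opening: 0.419
```

Call:
carry_out:
  commands:
    - [-0.026, -0.08, 0, 0, 0, 0.0078]
    - [-0.024, -0.08, 0, 0, 0, 0.0078]

```text
t: 25.42
tool_pos: [0.4979, 0.0684, 0.1569]
tool_rot: [0.417, 0.571, 0.417, -0.571]
force: [0.6, 1.8, -0.1]
opening: 0.42
```

Call:
carry_out:
  commands:
    - [-0.024, -0.082, 0, 0, 0, 0.0078]

```text
t: 25.55
tool_pos: [0.497, 0.0651, 0.1569]
tool_rot: [0.424, 0.566, 0.424, -0.566]
force: [1.2, 1.9, -0.4]
opening: 0.421
```

Call:
carry_out:
  commands:
    - [-0.022, -0.082, 0, 0, 0, 0.0078]

```text
t: 25.68
tool_pos: [0.4961, 0.0618, 0.1569]
tool_rot: [0.431, 0.561, 0.431, -0.561]
force: [1.5, 1.5, -0.0]
opening: 0.423
```

Call:
carry_out:
  commands:
    - [-0.014, -0.056, 0, 0, 0, 0.0053]

```text
t: 25.8
tool_pos: [0.4956, 0.0595, 0.1569]
tool_rot: [0.435, 0.557, 0.435, -0.557]
force: [1.9, 0.8, -0.1]
opening: 0.42
```

Call:
carry_out:
  commands:
    - [-0.019, -0.08, 0, 0, 0, 0.0075]

```text
t: 25.92
tool_pos: [0.4949, 0.0564, 0.1569]
tool_rot: [0.442, 0.552, 0.442, -0.552]
force: [1.3, 0.9, 0.1]
opening: 0.419
```

Call:
carry_out:
  commands:
    - [-0.013, -0.056, 0, 0, 0, 0.0053]

```text
t: 26.05
tool_pos: [0.4944, 0.0541, 0.1569]
tool_rot: [0.447, 0.548, 0.446, -0.548]
force: [1.7, 1.0, 1.0]
opening: 0.421
```

Call:
carry_out:
  commands:
    - [-0.011, -0.056, 0, 0, 0, 0.0053]

```text
t: 26.18
tool_pos: [0.4941, 0.0521, 0.157]
tool_rot: [0.451, 0.545, 0.451, -0.544]
force: [1.7, 2.6, -0.2]
opening: 0.42
```

Call:
carry_out:
  commands:
    - [-0.011, -0.056, 0, 0, 0, 0.0053]

```text
t: 26.3
tool_pos: [0.494, 0.0501, 0.157]
tool_rot: [0.456, 0.541, 0.455, -0.54]
force: [2.5, 4.4, -0.8]
opening: 0.422
```

Call:
carry_out:
  commands:
    - [-0.01, -0.054, 0, 0, 0, 0.005]

```text
t: 26.42
tool_pos: [0.4938, 0.0483, 0.1571]
tool_rot: [0.46, 0.538, 0.46, -0.536]
force: [2.9, 5.3, -0.6]
opening: 0.42
```

Call:
carry_out:
  commands:
    - [-0.009, -0.054, 0, 0, 0, 0.005]

```text
t: 26.55
tool_pos: [0.4937, 0.0465, 0.1572]
tool_rot: [0.464, 0.535, 0.464, -0.532]
force: [2.5, 7.0, -0.7]
opening: 0.416
```

Call:
carry_out:
  commands:
    - [-0.008, -0.054, 0, 0, 0, 0.005]

```text
t: 26.68
tool_pos: [0.4936, 0.0448, 0.1572]
tool_rot: [0.468, 0.532, 0.468, -0.528]
force: [2.3, 8.1, -0.3]
opening: 0.417
```

Call:
carry_out:
  commands:
    - [-0.007, -0.054, 0, 0, 0, 0.005]

```text
t: 26.8
tool_pos: [0.4935, 0.043, 0.1573]
tool_rot: [0.472, 0.528, 0.472, -0.524]
force: [2.7, 10.3, -1.0]
opening: 0.419
```

Call:
carry_out:
  commands:
    - [-0.006, -0.05, 0, 0, 0, 0.005]

```text
t: 26.92
tool_pos: [0.4934, 0.0412, 0.1573]
tool_rot: [0.476, 0.525, 0.476, -0.52]
force: [2.1, 9.9, -1.4]
opening: 0.416
```

Call:
carry_out:
  commands:
    - [-0.006, -0.05, 0, 0, 0, 0.005]

```text
t: 27.05
tool_pos: [0.4933, 0.0392, 0.1573]
tool_rot: [0.481, 0.521, 0.48, -0.517]
force: [2.5, 10.0, -2.6]
opening: 0.422
```

Call:
carry_out:
  commands:
    - [-0.004, -0.054, 0, 0, 0, 0.005]

```text
t: 27.18
tool_pos: [0.4931, 0.0371, 0.1573]
tool_rot: [0.485, 0.517, 0.484, -0.513]
force: [3.0, 9.8, -1.1]
opening: 0.416
```

Call:
carry_out:
  commands:
    - [-0.004, -0.054, 0, 0, 0, 0.005]

```text
t: 27.3
tool_pos: [0.493, 0.0349, 0.1573]
tool_rot: [0.489, 0.513, 0.488, -0.509]
force: [4.5, 10.7, -1.6]
opening: 0.423
```

Call:
carry_out:
  commands:
    - [-0.003, -0.054, 0, 0, 0, 0.005]

```text
t: 27.42
tool_pos: [0.4929, 0.0328, 0.1573]
tool_rot: [0.493, 0.51, 0.492, -0.505]
force: [2.3, 10.1, -1.2]
opening: 0.419
```

Call:
carry_out:
  commands:
    - [-0.002, -0.054, 0, 0, 0, 0.005]

```text
t: 27.55
tool_pos: [0.4929, 0.0306, 0.1574]
tool_rot: [0.497, 0.506, 0.496, -0.501]
force: [3.4, 10.1, -2.0]
opening: 0.42
```

Call:
carry_out:
  commands:
    - [-0.001, -0.054, 0, 0, 0, 0.005]

```text
t: 27.68
tool_pos: [0.4929, 0.0285, 0.1573]
tool_rot: [0.501, 0.502, 0.5, -0.497]
force: [4.1, 10.8, -1.1]
opening: 0.419
```

Call:
carry_out:
  commands:
    - [0, -0.054, 0, 0, 0, 0.005]

```text
t: 27.8
tool_pos: [0.493, 0.0263, 0.1574]
tool_rot: [0.505, 0.498, 0.504, -0.493]
force: [3.3, 10.3, -1.2]
opening: 0.417
```

Call:
carry_out:
  commands:
    - [0.001, -0.054, 0, 0, 0, 0.005]

```text
t: 27.92
tool_pos: [0.493, 0.0242, 0.1574]
tool_rot: [0.509, 0.494, 0.508, -0.489]
force: [3.6, 9.0, -1.8]
opening: 0.42
```

Call:
carry_out:
  commands:
    - [0.002, -0.054, 0, 0, 0, 0.005]

```text
t: 28.05
tool_pos: [0.4931, 0.022, 0.1574]
tool_rot: [0.513, 0.49, 0.512, -0.485]
force: [4.1, 9.4, -1.1]
opening: 0.42
```

Call:
carry_out:
  commands:
    - [0.003, -0.054, 0, 0, 0, 0.005]

```text
t: 28.18
tool_pos: [0.4932, 0.0199, 0.1573]
tool_rot: [0.516, 0.486, 0.516, -0.481]
force: [3.7, 10.2, -1.9]
opening: 0.42
```

Call:
carry_out:
  commands:
    - [0.005, -0.054, 0, 0, 0, 0.005]

```text
t: 28.3
tool_pos: [0.4934, 0.0177, 0.1573]
tool_rot: [0.52, 0.482, 0.519, -0.477]
force: [3.8, 10.6, -2.0]
opening: 0.421
```

Call:
carry_out:
  commands:
    - [0.006, -0.054, 0, 0, 0, 0.005]

```text
t: 28.42
tool_pos: [0.4936, 0.0156, 0.1573]
tool_rot: [0.524, 0.478, 0.523, -0.473]
force: [4.2, 10.0, -1.6]
opening: 0.419
```

Call:
carry_out:
  commands:
    - [0.007, -0.054, 0, 0, 0, 0.005]

```text
t: 28.55
tool_pos: [0.4939, 0.0134, 0.1573]
tool_rot: [0.528, 0.474, 0.527, -0.469]
force: [3.8, 9.8, -1.5]
opening: 0.424
```

Call:
carry_out:
  commands:
    - [0.008, -0.054, 0, 0, 0, 0.005]

```text
t: 28.68
tool_pos: [0.4942, 0.0114, 0.1573]
tool_rot: [0.531, 0.469, 0.53, -0.465]
force: [3.1, 11.6, -0.7]
opening: 0.423
```

Call:
carry_out:
  commands:
    - [0.009, -0.054, 0, 0, 0, 0.005]

```text
t: 28.8
tool_pos: [0.4945, 0.0095, 0.1572]
tool_rot: [0.535, 0.466, 0.534, -0.46]
force: [3.8, 13.0, -1.3]
opening: 0.422
```

Call:
carry_out:
  commands:
    - [0.006, -0.03, 0, 0, 0, 0.003]

```text
t: 28.92
tool_pos: [0.4948, 0.0085, 0.1572]
tool_rot: [0.537, 0.463, 0.536, -0.458]
force: [2.2, 15.3, -1.4]
opening: 0.424
```

Call:
carry_out:
  commands:
    - [0.004, -0.02, 0, 0, 0, 0.002]
    - [0, 0, 0, 0, 0, 0]

```text
t: 29.18
tool_pos: [0.4949, 0.008, 0.1572]
tool_rot: [0.538, 0.462, 0.538, -0.456]
force: [2.6, 14.7, -1.4]
opening: 0.418
```

Call:
carry_out:
  commands:
    - [0.004, -0.02, 0, 0, 0, 0.002]
    - [0, 0, 0, 0, 0, 0]

```text
t: 29.42
tool_pos: [0.495, 0.0074, 0.1572]
tool_rot: [0.539, 0.46, 0.539, -0.454]
force: [1.9, 15.0, -1.5]
opening: 0.419
```

Call:
carry_out:
  commands:
    - [0.005, -0.03, 0, 0, 0, 0.003]
    - [0, 0, 0, 0, 0, 0]

```text
t: 29.68
tool_pos: [0.4953, 0.0063, 0.1572]
tool_rot: [0.542, 0.458, 0.541, -0.452]
force: [2.4, 14.8, -1.9]
opening: 0.416
```

Call:
carry_out:
  commands:
    - [0.008, -0.04, 0, 0, 0, 0.004]
    - [0, 0, 0, 0, 0, 0]

```text
t: 29.92
tool_pos: [0.4956, 0.0049, 0.1571]
tool_rot: [0.544, 0.454, 0.544, -0.448]
force: [1.5, 16.7, -1.8]
opening: 0.421
```

```bash
python3 pic.py h1; python3 lev.py toph1
```

```text
29.925 [0.4956 0.0049 0.1571] [ 0.544  0.454  0.544 -0.448] [ 1.46 16.73 -1.78] 0.42146298164476426
tab [0.62355553 0.02097407 0.17944587] 13 hub [0.60601147 0.02716907 0.16930559] 29
```

Call:
carry_out:
  commands:
    - [0.008, -0.04, 0, 0, 0, 0.003]
    - [0.008, -0.04, 0, 0, 0, 0.003]
    - [0, 0, 0, 0, 0, 0]

```text
t: 30.4
tool_pos: [0.4961, 0.0021, 0.157]
tool_rot: [0.548, 0.449, 0.549, -0.443]
force: [0.9, 18.2, -2.0]
opening: 0.421
```

```bash
python3 pic.py h2; python3 lev.py toph2
python3 - <<'E'
from h import *
S={k:pickle.load(open(f"top{k}.pkl","rb"))["frame"].astype(float) for k in("h1","h2")}
S2={k:pickle.load(open(f"scene{k}.pkl","rb"))["frame"].astype(float) for k in("h1","h2")}
# head/lever patch and grip-end patch shift by phase correlation
for nm,T,(x0,y0,x1,y1) in(("tophead",S,(298,150,326,182)),("topend",S,(305,232,335,264)),("scenehead",S2,(340,240,372,275))):
    a=T["h1"][y0:y1,x0:x1].mean(-1);b=T["h2"][y0:y1,x0:x1].mean(-1);print(nm,cv2.phaseCorrelate(a,b,cv2.createHanningWindow(a.shape[::-1],cv2.CV_64F)),abs(a-b).mean())
E
```

```text
30.4 [0.4961 0.0021 0.157 ] [ 0.548  0.449  0.549 -0.443] [ 0.89 18.19 -1.98] 0.420671060216988
tab [0.62372618 0.02031322 0.18020216] 14 hub [0.60560817 0.02658556 0.16902844] 25
tophead ((0.03876881494197981, 0.1507539391921835), 0.976501772629195) 1.957589285714286
topend ((1.1092098535702846, -0.31086797753626527), 1.0093612463090333) 3.0757522878360306
scenehead ((-0.044440380185850614, 0.15149046331011462), 0.9903788771859858) 2.9175595238095235
```

View pics/h2.png

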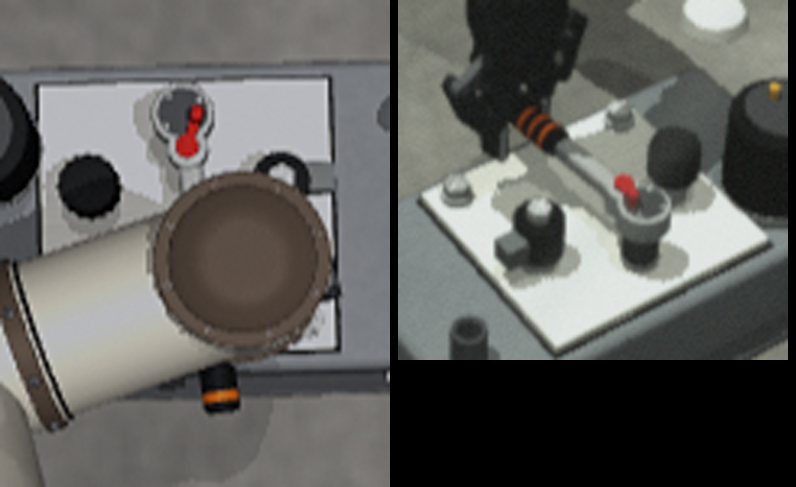

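```bash
cat > band.py <<'E'
import sys
from h import *
for k in sys.argv[1:]:
    s=pickle.load(open(f"top{k}.pkl","rb"));f=s["frame"].astype(float)
    w=np.clip(f[...,0]-f[...,2]-40,0,None);w[:236]=0;w[275:]=0;w[:,:262]=0;w[:,372:]=0
    m=(w>0).astype(np.uint8);n,l,st,c=cv2.connectedComponentsWithStats(m)
    i=1+np.argmax(st[1:,4]);w=w*(l==i)
    v,u=np.mgrid[:480,:640];uu=(w*u).sum()/w.sum();vv=(w*v).sum()/w.sum()
    p=onplane(s,uu,vv,.162);a=np.arctan2(.0284-p[1],.629-p[0]);print(k,round(uu,2),round(vv,2),p.round(4),"angle",a.round(3),st[i])
E
python3 band.py "" a c d e f g g2 h1 h2
```

```text
320.12 251.83 [0.4403 0.0132 0.162 ] angle 0.08 [314 250  12   5  45]
a 320.13 251.83 [0.4403 0.0132 0.162 ] angle 0.08 [314 250  12   5  44]
c 320.16 251.83 [0.4403 0.0131 0.162 ] angle 0.081 [314 250  12   5  45]
d 320.17 251.83 [0.4403 0.0131 0.162 ] angle 0.081 [314 250  12   5  45]
e 271.29 243.03 [0.4612 0.117  0.162 ] angle -0.486 [266 239  11   8  45]
f 356.51 239.56 [ 0.4649 -0.065   0.162 ] angle 0.518 [352 236  10   8  45]
g 268.39 241.59 [0.4644 0.1231 0.162 ] angle -0.522 [263 238  11   8  43]
g2 266.49 240.52 [0.4668 0.1271 0.162 ] angle -0.547 [262 237  10   8  42]
h1 321.35 251.64 [0.4407 0.0106 0.162 ] angle 0.094 [316 250  11   5  45]
h2 322.56 251.5 [0.4409 0.008  0.162 ] angle 0.108 [317 249  12   6  47]
```

Call:
carry_out:
  commands:
    - [-0.01, 0.07, 0, 0, 0, -0.005]
    - [-0.015, 0.1, 0, 0, 0, -0.006]
    - [-0.015, 0.11, 0, 0, 0, -0.006]
    - [0, 0.1, 0, 0, 0, -0.005]
    - [0, 0, 0, 0, 0, 0]

```text
t: 31.12
tool_pos: [0.4942, 0.0149, 0.1573]
tool_rot: [0.533, 0.466, 0.533, -0.463]
force: [2.8, 7.2, -0.7]
opening: 0.421
```

```bash
python3 pic.py i; python3 lev.py topi; python3 band.py i
python3 - <<'E'
from h import *
for k in("c","i"):
  for n in("top","scene"):
    s=pickle.load(open(f"{n}{k}.pkl","rb"));P=cloud(s);d=np.hypot(P[...,0]-.629,P[...,1]-.0284)
    m=(d<.019)&(P[...,2]>.158)&(P[...,2]<.172);c=(d>.03)&(d<.06)&(abs(P[...,2]-.1)<.01)
    print(k,n,np.median(P[m][:,2]).round(4),m.sum(),np.median(P[c][:,2]).round(4))
E
```

```text
31.125 [0.4942 0.0149 0.1573] [ 0.533  0.466  0.533 -0.463] [ 2.82  7.22 -0.7 ] 0.42127097401798863
tab [0.6240275  0.02097592 0.17939755] 16 hub [0.60552048 0.02805856 0.16965994] 29
i 318.07 252.0 [0.44   0.0176 0.162 ] angle 0.057 [312 250  12   5  46]
c top 0.1643 222 0.1003
c scene 0.1662 171 0.1015
i top 0.1661 221 0.1003
i scene 0.1672 164 0.1014
```

Call:
carry_out:
  commands:
    - [-0.01, 0.08, 0, 0, 0, -0.004]
    - [-0.01, 0.08, 0, 0, 0, -0.004]
    - [0, 0.06, 0, 0, 0, -0.003]
    - [0, 0, 0, 0, 0, 0]

```text
t: 31.72
tool_pos: [0.491, 0.0216, 0.1565]
tool_rot: [0.524, 0.473, 0.525, -0.475]
force: [-0.1, 0.5, 1.2]
opening: 0.417
```

```bash
python3 pic.py j; python3 lev.py topj; python3 band.py j
```

```text
31.725 [0.491  0.0216 0.1565] [ 0.524  0.473  0.525 -0.475] [-0.15  0.47  1.22] 0.41717100628567166
tab [0.62225265 0.02174937 0.18058728] 15 hub [0.6058847  0.02862599 0.16919178] 28
j 315.14 252.17 [0.4398 0.0238 0.162 ] angle 0.024 [310 250  11   5  47]
```

Call:
carry_out:
  commands:
    - [0, 0.08, 0, 0, 0, 0]
    - [0, 0, 0, 0, 0, 0]
    - [0, 0, 0.4, 0, 0, 0]
    - [0, 0, 0.8, 0, 0, 0]
    - [0, 0, 0.9, 0, 0, 0]
    - [-0.5, 0, 0.5, 0, 0, 0]
    - [-0.5, 0.5, 0, 0, 0, 0]
    - [0, 0, 0, 0, 0, 0]
  hand: 0.5

```text
t: 32.83
tool_pos: [0.4511, 0.0457, 0.2614]
tool_rot: [0.525, 0.474, 0.525, -0.473]
force: [0.2, -0.1, 0.5]
opening: 0.498
```

```bash
python3 pic.py k; python3 lev.py topk; python3 band.py k; python3 -c "
import pickle,cv2
cv2.imwrite('pics/kfull.png',pickle.load(open('scenek.pkl','rb'))['frame'][:,:,::-1])"
```

```text
32.825 [0.4511 0.0457 0.2614] [ 0.525  0.474  0.525 -0.473] [ 0.17 -0.12  0.45] 0.4975495796767397
tab [0.62239329 0.02118754 0.17979693] 15 hub [0.60601149 0.02967833 0.16916134] 29Traceback (most recent call last):
  File "band.py", line 7, in <module>
    i=1+np.argmax(st[1:,4]);w=w*(l==i)
        ~~~~~~~~~^^^^^^^^^^
    return _wrapfunc(a, 'argmax', axis=axis, out=out, **kwds)
    return bound(*args, **kwds)
ValueError: attempt to get argmax of an empty sequence
```

View pics/k.png

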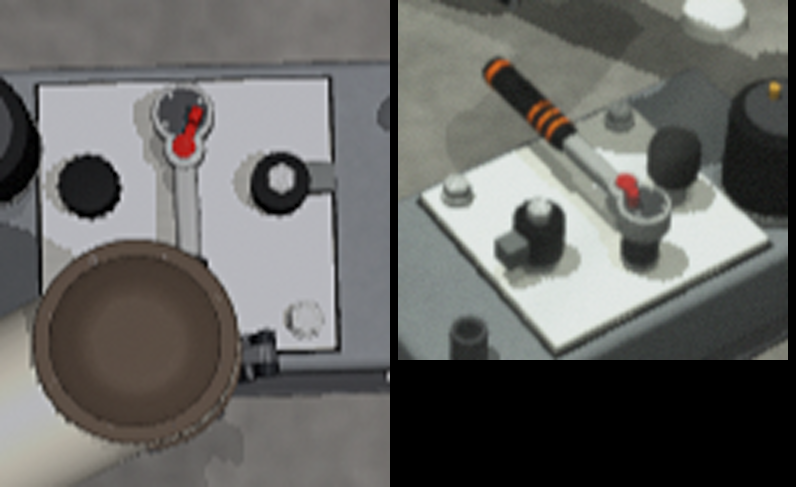

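View pics/kfull.png

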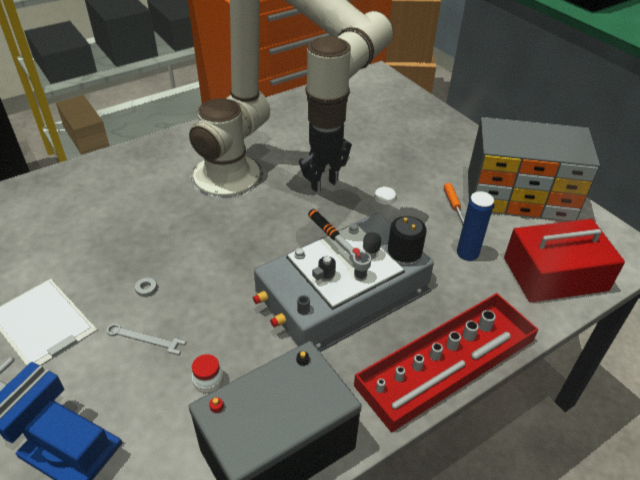

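```bash
python3 -c "
from station import bot
print(bot.close_job())"
```

```text
the job is handed in; nothing more can be done
None
```

The fastener is undone to its stop, the lever is on loosen, and the ratchet is let go. I handed the job in at about 33 s.

**Lever:** I pushed the tab over with at most about 3.5 N read and it snapped across. The last measurement put it at about 0.42 rad on the loosen side.

**Swings:** I straddled the grip and made two counter-clockwise swings, each after swinging back clockwise. The fastener turned at about 10 to 12 N in both.

**Stop:** In the middle of the second swing, near 0.1 rad, the force climbed steadily past 12 N. I stopped pushing at 18 N and eased off.

**Checks that agree:**
- **Spring-back:** The handle sprang back from 0.108 to 0.024 rad when I released it, as it would if it had been wound up against a stop.
- **Head height:** The head now sits 1.0 to 1.8 mm higher than when I began swinging.
- **Scene:** The last picture shows the gripper clear and the other things on the bench where they were.

**Checks that failed or disagreed:**
- **Softer than expected:** The stop felt softer than "hard". The handle still moved about 1.9 mm between 17 and 18 N, which I took to be give in the ratchet drive.
- **Height readings:** The two cameras gave different rises, 1.8 mm from the top and 1.0 mm from the scene.
- **Last handle angle:** The final reading failed because the arm hid the grip's end band. The previous one was 0.024 rad, with the tool in place but not pressing.

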